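# Bolt down the jar carrier on the shaker table

### The job

The blue jar carrier on the shaker is bolted down at one end only. Take the loose T-bolt standing on the bench, lower its head into the middle slot beyond the carrier's open fork, slide it into the fork, turn it clockwise until the head stops square across the slot, and run the nut down until it clamps the fork firmly, hand-tight. Let go, and leave everything else on the bench where it stands.

Things in the scene. Friction and masses are not known exactly. Their poses are not given: they have to be found in the camera images.
- bolt: Loose steel T-bolt with a tall nut on its stem, 0.23 kg in all (hidden mass varies), standing upright on its head on the bench. Origin: centre of the head's underside; z up the stem, x along the head's long side. Stem 14 mm diameter, its top 72.5 above the origin; the nut's size and thread are told at nut and nut_flats.
- bolt_head (a point): Centre of the bolt's head, axes as the bolt's. Head 28.4 long (x) x 15.5 wide (y) x 11 thick, two opposite corners rounded: lying along the slot inside the cavity it can turn only clockwise (seen from above), a quarter turn and up to 0.2 rad more, where it stops against the side walls, square across the slot. It can enter a slot only with its long side along the slot.
- nut (a joint): Nut's turn on the bolt (rad), 0 at the start, growing clockwise from above (tightening). Fast thread, 8 mm down per turn. Thread drag 0.08 N m, so the bolt turns with the nut until its head stops. Play in the fork at 0 is 3.5 mm: about 2.8 rad relative to the bolt takes it up, then about 0.5 rad more makes it tight, the moment climbing past 0.25 N m. It does not slacken when let go.
- nut_flats (a point): On the nut's axis, mid-height of its hexagon. Hexagon 24 across flats, 27.7 across corners, 24 high (12 above and below this point); under it a collar 36 diameter x 5 thick, its underside 17 below this point and, at joint 0, 34.5 above the head's underside. Axes turn with the nut; flats face along x and every 60 degrees from it (at joint 0 x is the bolt's x).
- shaker: Shaker, fixed: aluminium platform 420 (y) x 280 (x), top 115 above the bench, on a pale grey housing. Origin at bench level under the platform's centre; y along the three T-slots, x across, slots at x = -88, 0, +88. Slot 18 wide in lips 10 thick over a cavity 30 wide, 12.5 high: its floor is 22.5 below the platform top. Strips close the slots 210 from the centre.
- carrier: Blue jar carrier, fixed on the platform over the middle slot, axes parallel to the shaker's, origin at the centre of its underside (platform top). Tray 116 (x) x 160 (y) with six jars, tops 76 above the platform. At each end along y a blue foot ends in a fork open outwards. The fork at -y already holds a tightened bolt; the one at +y is empty.
- foot_top (a point): Middle of the top face of the empty foot, between tray and fork. The foot is 50 wide (x), 10 thick, and reaches 75 out from the tray to its prong tips, 53 beyond this point.
- fork_seat (a point): Where the bolt's axis belongs in the empty fork: on the foot's top face (10 above the platform), mid-gap, 22 in from the prong tips. Prongs 16 wide, gap 18 wide (x), open towards +y (outwards along the slot) and 31 deep, so its end is 9 beyond this point. The slot is free for 50 or more past the prong tips. Axes as the carrier's.
- jar_a: White lidded sample jar, loose, 64 diameter x 85 high, origin under its centre. Leave it.
- jar_b: White lidded sample jar, loose, 60 diameter x 75 high. Leave it.
- jar_c: White sample jar with a red lid, loose, 60 diameter x 75 high. Leave it.
- red_lid: Red jar lid lying on the bench, 68 diameter x 11 thick. Leave it.
- quartz_lump: Pinkish rock lump, about 75 x 60 x 45. Leave it.
- green_lump: Green rock lump, about 65 x 55 x 40. Leave it.
- wash_bottle: Wash bottle with a bent spout, 66 diameter, 185 high. Leave it.

How it is judged:
On the way, in this order (a step that is already met when the one before it is completed fails the run):
1. the bolt's head is down inside the middle slot, under the lips (z of bolt in the frame of shaker between 0.089 and 0.0955 m and x of bolt in the frame of shaker between -0.006 and 0.006 m and angle between bolt's own z axis and vertical below 0.15 rad), for 0.2 s.
2. the bolt stands in the empty fork with its head square across the slot (horizontal distance between bolt and fork_seat below 0.007 m and z of bolt in the frame of shaker below 0.097 m and angle between the x axis of bolt and the x axis of shaker, either way round below 0.35 rad), for 0.2 s.
At the end, for the whole second after the job is handed in: The bolt stands upright (within 0.08 rad) within 7 mm of the seat of the empty fork, its head in the middle slot and square across it (within 0.35 rad), at rest and released, with the nut clamping: more than 15 N between nut and fork and more than 12 N between head and slot (all of step 2 and z of bolt in the frame of shaker above 0.089 m and angle between bolt's own z axis and vertical below 0.08 rad and contact force between bolt and carrier above 15 N and contact force between bolt and shaker above 12 N and linear speed of bolt below 0.02 m/s); the robot touches nothing.
It fails at once if a loose sample jar is knocked over or shifted more than 3 cm (distance of any of jar_a, jar_b, jar_c from where it was at the start of the episode above 0.03 m or angle between any of jar_a, jar_b, jar_c's own z axis and vertical above 0.4 rad).
It fails at once if the loose red lid is knocked over or shifted more than 3 cm (distance of red_lid from where it was at the start of the episode above 0.03 m or angle between red_lid's own z axis and vertical above 0.4 rad).
It fails at once if a rock lump is knocked over or shifted more than 3 cm (distance of any of quartz_lump, green_lump from where it was at the start of the episode above 0.03 m or angle between any of quartz_lump, green_lump's own z axis and vertical above 0.4 rad).
It fails at once if the wash bottle is knocked over or shifted more than 3 cm (distance of wash_bottle from where it was at the start of the episode above 0.03 m or angle between wash_bottle's own z axis and vertical above 0.4 rad).
It also fails if it takes over 67 s, if anything falls off the work surface, if the arm or the gripper's body presses on something with over 40 N, if the wrist force passes 120 N, or if a joint passes its speed limit or range.

### The arm

A 7-joint arm with a two-finger parallel gripper is mounted at the origin on the work surface. World frame = base frame: x ahead of the robot, y to its left, z up, the work surface at z = 0. Lengths are in m, angles in rad, forces in N, time in s.
With the tool pointing down it reaches from about 0.4 to 0.85 m from the base axis. Payload 10.4 kg.
Tool frame: the origin (TCP) lies between the finger pads; the fingertips stand 22 mm ahead of it and the grasp point (between the pads) lies 3 mm ahead of it (env.nose_length is the distance from the TCP to the fingertips, in m); x points along the fingers, z is the direction in which the jaws open and shut, and the axes are right-handed (so a half turn about x gives the same grasp; the last joint's range is limited). The gripper opens to 87 mm and grips with 3 to 60 N. Pads are 19 mm wide; open, the fingers measure 117 mm over their backs; the gripper's body (75 mm by 190 mm) begins 51 mm behind the grasp point.
Start: joints at [1.244, 0.332, -0.065, 1.46, 0.022, 1.35, -0.088], TCP at [0.187, -0.596, 0.245] pointing down, gripper open.
Joint ranges: [-2.6, 2.6], [-0.5, 2.12], [-1.47, 1.34], [0.16, 2.42], [-1.27, 4.41], [0.06, 2.06], [-2.6, 2.6]. Speed limits (rad/s): [2.22, 2.22, 2.79, 2.79, 3.14, 3.14, 3.14].

### API

Orientations are given as a unit quaternion [x, y, z, w].
In Python, from workcell import sensors, vision, env gives the robot as it stands.
- The arm moves only by the tool step_arm, never from a script. Its argument "plan" is one flat list of numbers, 7 for each row, row after row: the shift along the tool's x, y, z scaled (see below), then the turn, a rotation vector about the tool's x, y, z scaled (see below), then the gripper's target within -1 to 1 (shut at 1, half-way at 0, fully open at -1). A call has 1 to 5 rows; each row is the pose to reach, as a shift and turn from the pose commanded when the call began, along the tool's axes at that moment; what a row does not reach only later rows make up. The controller multiplies each number of a shift by 0.08 m and each number of a turn by 90 degrees. A row lasts 1/12 s, in which the tool goes at most 41.7 mm and 7.16 degrees, less where a joint would pass 70% of its speed; a pose out of reach is approached as far as the arm can. A call with a number of a shift or a turn outside -1 to 1 is refused whole. A call with a gripper value outside its range is refused whole. The fingers move at their own pace and stop on an object; the grip force is fixed at half the most. Time passes only in rows, so rows that repeat a pose let the fingers close. It gives the time, the measured TCP pose, the force and the opening at its end, in the units of the state.
- sensors.observe(): the state, without advancing time (a new reading comes with each control period).
- vision.grab_frame(name): name is "scene" or "side" or "wrist"; returns the picture (420x560x3 uint8, red, green, blue); there is no depth.
- vision.get_calibration(name): a dict with "vfov" (degrees; the focal length in pixels is half the picture's height over the tangent of half this angle, whatever the lens; pixels are square), "cx", "cy" (the principal point, pixels), "k1" (the pictures are not rectified: a ray, as slopes to the right and down, at radius r is drawn at 1 + k1 r^2 times it, then the intrinsics apply), "position" and "rotation" of the camera in the world; the wrist camera has in their place "tool_from_camera" (4x4, takes a point from camera to tool coordinates, whose origin is the TCP and whose axes are the tool frame's). Camera axes: x right, y up, looking along -z (the intrinsics and any distortion apply to the point x, -y, -z); pixel columns grow to the right and rows downward; lengths in m; the calibration is good to about 2 mm. A picture is of the moment at which its call begins: read the wrist's pose just before it. get_calibration takes no time and is no camera call.
- env.finish_job(): hands the job in, once; it reports no verdict.
Trained networks look in the newest picture that a camera, given by its name, has taken for a name from the list of things; names that differ only in an ending like _2 or _b are one class to them, and where a whole thing is asked for, a point or a joint stands for the part that bears it (a point fixed in the world has none). Each returns a list of dicts, best first, with "p" (0 to 1); they miss things now and then, are a little off and sometimes report something else, mostly with a low value. They report only what shows in the picture. A call takes as long as a camera call.
- vision.search_frame(camera, name): "location" ([x, y, z] in m, in world coordinates, good to about 4 mm: the middle of the surface that is visible of it).
- vision.spot_point(camera, name): "location" ([x, y, z] in m, in world coordinates, good to about 4 mm: a listed point, or the origin of a listed thing).
The state is a dict: "clock": time; "joints": joint angles; "joint_velocities": joint speeds; "tau": joint torques, N m; "ee_pos": TCP position; "eef_rot": TCP orientation; "contact_force": force on the tool from outside, world axes, zero at the start; "moment": the same for the moment, N m; "width": finger opening in m.
Only numpy, scipy, OpenCV 4.12 (cv2) and the standard library are available. Lean on these libraries where they do the work, as an engineer would, in place of code of your own. Each camera call takes 0.05 s, during which the arm holds its last target.

## Working session

There is one attempt and no reset: what is moved stays moved. The work goes in short steps, Python scripts to look and compute and a tool call to move; the robot and the scene stay as the last step left them, time stands still between calls to the robot, and variables do not carry over. Pictures are saved under pics/ and viewed, and the job is handed in when it is done.

Besides the shell and the picture viewer there is one more tool, called as a command line: name --argument value ..., lists and objects as JSON in quotes. step_arm: Moves the arm, as the interface text tells. Shifts and turns lie within -1 to 1; 1 stands for 0.08 m of shift or 90 degrees of turn. Its arguments: {"type":"object","properties":{"plan":{"type":"array"}},"required":["plan"]}

```bash
ls; mkdir -p pics; cat > h.py <<'E'
import numpy as np, cv2
from scipy.spatial.transform import Rotation as R
from workcell import sensors, vision, env
def save(cam,name):
    im=vision.grab_frame(cam); cv2.imwrite(f'pics/{name}.png',im[:,:,::-1]); return im
def cam(c,st=None):
    k=vision.get_calibration(c)
    if 'position' in k:
        rot=np.array(k['rotation']); 
        if rot.shape!=(3,3): rot=R.from_quat(rot).as_matrix()
        return k,np.array(k['position']),rot
    st=st or sensors.observe()
    T=np.array(k['tool_from_camera']); Rt=R.from_quat(st['eef_rot']).as_matrix()
    return k,np.array(st['ee_pos'])+Rt@T[:3,3],Rt@T[:3,:3]
def ray(c,u,v,st=None):
    k,p,Rm=cam(c,st); f=210/np.tan(np.radians(k['vfov'])/2)
    xd=np.array([(u-k['cx'])/f,(v-k['cy'])/f]); x=xd.copy()
    for _ in range(30): x=xd/(1+k['k1']*(x@x))
    d=Rm@np.array([x[0],-x[1],-1]); return p,d/np.linalg.norm(d)
def onz(c,u,v,z,st=None):
    p,d=ray(c,u,v,st); return p+d*(z-p[2])/d[2]
def proj(c,P,st=None):
    k,p,Rm=cam(c,st); f=210/np.tan(np.radians(k['vfov'])/2)
    q=Rm.T@(np.array(P)-p); x=np.array([q[0],-q[1]])/-q[2]; x=x*(1+k['k1']*(x@x))
    return np.array([k['cx'],k['cy']])+f*x
def tri(rays):
    A=0;b=0
    for p,d in rays:
        M=np.eye(3)-np.outer(d,d);A=A+M;b=b+M@p
    return np.linalg.solve(A,b)
E
python3 - <<'E'
from h import *
s=sensors.observe();print(s)
for c in ['scene','side','wrist']:
    save(c,c+'0'); print(c,vision.get_calibration(c))
    for n in ['bolt','nut_flats','bolt_head','fork_seat','foot_top','shaker','carrier']:
        for f in (vision.spot_point,):
            try: print(c,n,[(np.round(d['location'],4).tolist(),round(d['p'],2)) for d in f(c,n)][:3])
            except Exception as e: print(c,n,e)
E
```

```text
pics
{'clock': 0.0, 'joints': array([ 1.24440676,  0.33287027, -0.06471722,  1.46093651,  0.02163718,
        1.34990352, -0.08848697]), 'joint_velocities': array([-0.00090372,  0.0004586 , -0.00071016,  0.0001522 ,  0.00091787,
       -0.00066003, -0.00012513]), 'tau': array([-9.22500271e-05, -6.23256326e+01,  2.47239880e-02, -3.89906859e+01,
       -6.12621219e-02,  3.95403779e-02,  6.64520394e-05]), 'ee_pos': array([ 0.18684917, -0.59604377,  0.24375727]), 'eef_rot': array([ 0.41883979,  0.57033499, -0.41830152,  0.56948667]), 'contact_force': array([-0.11811165, -0.36193532,  0.34384293]), 'moment': array([-0.00185393,  0.05995889, -0.01778504]), 'width': 0.08713198697921185}
scene {'vfov': 44.978680987234924, 'cx': 285.38395665116695, 'cy': 211.98633897307533, 'k1': -0.14466550351967528, 'position': array([1.78658733, 0.44684571, 1.3219212 ]), 'rotation': array([0.22467574, 0.32933276, 0.74237413, 0.53846207])}
scene bolt [([0.4717, 0.354, 0.0022], 0.68)]
scene nut_flats [([0.4719, 0.3569, 0.0502], 0.45)]
scene bolt_head [([0.4719, 0.3537, 0.0061], 0.41)]
scene fork_seat [([0.57
[... 835 characters left out ...]
6)]
side shaker [([0.5795, -0.0786, 0.0043], 0.68)]
side carrier [([0.5883, -0.105, 0.1157], 0.58)]
wrist {'vfov': 61.392810136907094, 'cx': 276.21198287244164, 'cy': 210.51811186475783, 'k1': -0.0027789197678003814, 'tool_from_camera': array([[ 6.04054425e-04,  2.85903413e-01, -9.58258250e-01,
        -1.41272309e-01],
       [-4.71374529e-05,  9.58258432e-01,  2.85903438e-01,
         7.73102398e-02],
       [ 9.99999816e-01, -1.27531384e-04,  5.92317005e-04,
         8.48869541e-04],
       [ 0.00000000e+00,  0.00000000e+00,  0.00000000e+00,
         1.00000000e+00]])}
wrist bolt []
wrist nut_flats []
wrist bolt_head []
wrist fork_seat []
wrist foot_top []
wrist shaker []
wrist carrier []
```

View pics/scene0.png

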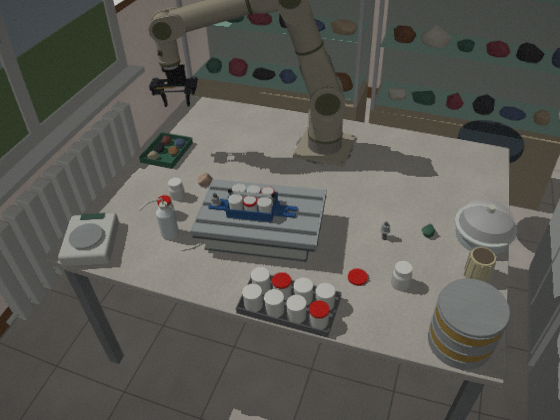

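View pics/side0.png

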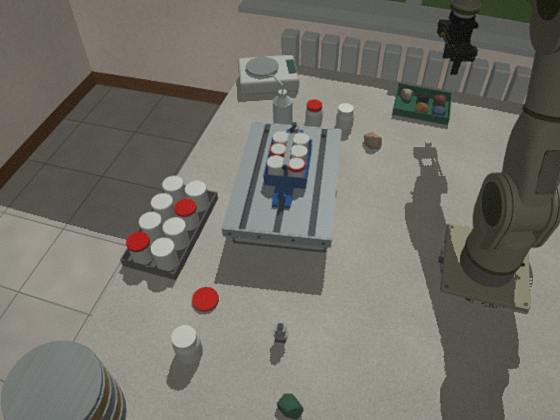

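```bash
python3 - <<'E'
from h import *
s=sensors.observe();print(np.round(R.from_quat(s['eef_rot']).as_matrix(),3))
for c,z in (('scene',0),):
    pass
for c in('side','scene'):
  for n in ['shaker','carrier','fork_seat','foot_top','jar_a','jar_b','jar_c','red_lid','green_lump','quartz_lump','wash_bottle']:
    print(c,n,[(np.round(d['location'],3).tolist(),round(d['p'],2)) for d in vision.spot_point(c,n)][:3])
im=cv2.imread('pics/side0.png')
cv2.imwrite('pics/side0c.png',cv2.resize(im[110:260,210:360],None,fx=4,fy=4,interpolation=cv2.INTER_CUBIC))
E
```

```text
[[ 0.     0.954  0.299]
 [-0.     0.299 -0.954]
 [-1.     0.     0.   ]]
side shaker [([0.58, -0.079, 0.004], 0.68)]
side carrier [([0.588, -0.105, 0.116], 0.58)]
side fork_seat [([0.564, 0.028, 0.126], 0.91)]
side foot_top [([0.569, -0.005, 0.126], 0.6)]
side jar_a [([0.596, -0.467, 0.002], 0.97), ([0.67, 0.442, 0.0], 0.69), ([0.494, -0.476, 0.002], 0.61)]
side jar_b [([0.596, -0.467, 0.002], 0.97), ([0.67, 0.442, 0.0], 0.69), ([0.494, -0.476, 0.002], 0.61)]
side jar_c [([0.596, -0.467, 0.002], 0.97), ([0.67, 0.442, 0.0], 0.69), ([0.494, -0.476, 0.002], 0.61)]
side red_lid [([0.596, -0.466, 0.005], 0.59), ([0.69, 0.302, 0.001], 0.56)]
side green_lump [([0.409, 0.504, -0.0], 0.94), ([0.571, -0.002, 0.129], 0.63)]
side quartz_lump [([0.385, -0.404, -0.003], 0.71)]
side wash_bottle [([0.694, -0.399, -0.001], 0.65)]
scene shaker [([0.582, -0.08, 0.003], 0.68), ([0.601, -0.468, 0.003], 0.48)]
scene carrier [([0.581, -0.106, 0.11], 0.55)]
scene fork_seat [([0.57, 0.028, 0.122], 0.74), ([0.667, 0.444, -0.001], 0.72)]
scene foot_top [([0.571, -0.006, 0.124], 0.56), ([0.603, -0.464, 0.002], 0.45)]
scene jar_a [([0.671, 0.446, 0.001], 0.89), ([0.493, -0.475, -0.002], 0.55), ([0.603, -0.465, 0.003], 0.48)]
scene jar_b [([0.671, 0.446, 0.001], 0.89), ([0.493, -0.475, -0.002], 0.55), ([0.603, -0.465, 0.003], 0.48)]
scene jar_c [([0.671, 0.446, 0.001], 0.89), ([0.493, -0.475, -0.002], 0.55), ([0.603, -0.465, 0.003], 0.48)]
scene red_lid [([0.687, 0.305, -0.0], 0.51)]
scene green_lump [([0.405, 0.506, 0.001], 0.73), ([0.692, -0.399, -0.001], 0.51)]
scene quartz_lump [([0.382, -0.397, -0.0], 0.7)]
scene wash_bottle [([0.691, -0.399, 0.002], 0.91)]
```

View pics/side0c.png

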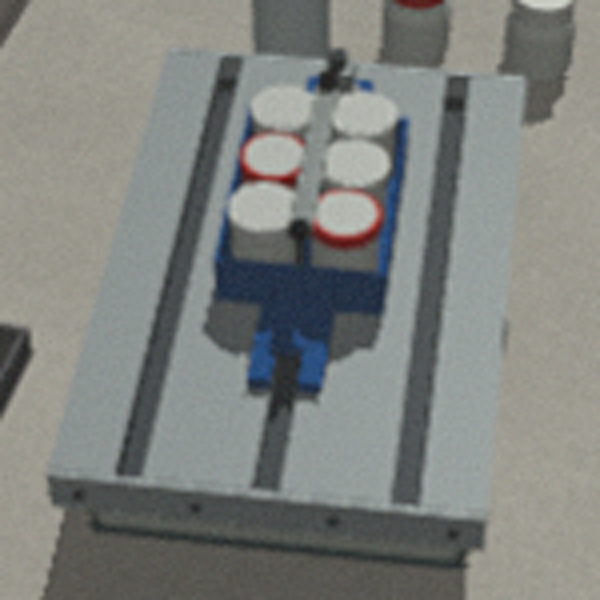

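step_arm --plan '[-0.5,1,-0.6,0,0,0,-1,-0.5,1,-0.6,0,0,0,-1,-0.5,1,-0.6,0,0,0,-1]'

```text
clock: 2.55
ee_pos: [0.2531, -0.5238, 0.2868]
eef_rot: [0.418, 0.57, -0.417, 0.572]
contact_force: [0.9, 0.6, 1.3]
width: 0.087
```

step_arm --plan '[-0.5,1,-0.6,0,0,0,-1,-0.5,1,-0.6,0,0,0,-1,-0.5,1,-0.6,0,0,0,-1]'

```text
clock: 2.8
ee_pos: [0.3152, -0.4533, 0.3272]
eef_rot: [0.417, 0.57, -0.417, 0.572]
contact_force: [0.3, -0.2, 1.1]
width: 0.0873
```

step_arm --plan '[-0.5,1,-0.6,0,0,0,-1,-0.5,1,-0.6,0,0,0,-1,-0.5,1,-0.6,0,0,0,-1]'

```text
clock: 3.05
ee_pos: [0.3768, -0.3831, 0.3671]
eef_rot: [0.417, 0.57, -0.417, 0.572]
contact_force: [0.7, 0.5, -0.5]
width: 0.0871
```

step_arm --plan '[-0.3,1,-0.6,0,0,0,-1,-0.3,1,-0.6,0,0,0,-1,-0.3,1,-0.6,0,0,0,-1]'

```text
clock: 3.3
ee_pos: [0.439, -0.3119, 0.3905]
eef_rot: [0.417, 0.571, -0.416, 0.572]
contact_force: [0.8, 0.3, 0.1]
width: 0.0871
```

```bash
python3 - <<'E'
from h import *
s=sensors.observe();print(s['clock'],s['ee_pos'],np.round(s['joints'],3));print(np.round(R.from_quat(s['eef_rot']).as_matrix(),3))
E
```

```text
3.3 [ 0.43900201 -0.31193799  0.39045216] [ 0.831  0.121 -0.331  1.42   0.037  1.604 -0.756]
[[ 0.003  0.952  0.306]
 [ 0.     0.306 -0.952]
 [-1.     0.003  0.001]]
```

step_arm --plan '[0,0.9,-0.8,0,0,0,-1,0,0.9,-0.8,0,0,0,-1,0,0.9,-0.8,0,0,0,-1]'

```text
clock: 3.55
ee_pos: [0.4873, -0.2285, 0.3889]
eef_rot: [0.417, 0.571, -0.416, 0.572]
contact_force: [0.3, 0.1, -0.6]
width: 0.0871
```

step_arm --plan '[0,0.9,-0.8,0,0,0,-1,0,0.9,-0.8,0,0,0,-1,0,0.9,-0.8,0,0,0,-1]'

```text
clock: 3.8
ee_pos: [0.5362, -0.1457, 0.3886]
eef_rot: [0.417, 0.572, -0.416, 0.571]
contact_force: [-0.3, 1.1, 0.2]
width: 0.0867
```

step_arm --plan '[0,0.4,-1,0,0,0,-1,0,0.4,-1,0,0,0,-1,0,0.4,-1,0,0,0,-1,0,0.4,-1,0,0,0,-1]'

```text
clock: 4.13
ee_pos: [0.5408, -0.0629, 0.389]
eef_rot: [0.417, 0.571, -0.417, 0.571]
contact_force: [-1.1, -1.6, -0.3]
width: 0.0868
```

```bash
python3 - <<'E'
from h import *
s=sensors.observe();print(s['clock'],s['ee_pos'],np.round(s['joints'],3),np.abs(s['joint_velocities']).max());print(np.round(R.from_quat(s['eef_rot']).as_matrix(),3))
import pickle
save('wrist','w1'); pickle.dump(s,open('s1.pkl','wb'))
for n in ['bolt','fork_seat','foot_top','shaker','carrier']:
    print(n,[(np.round(d['location'],4).tolist(),round(d['p'],2)) for d in vision.spot_point('wrist',n)][:3])
E
```

```text
4.1333 [ 0.54076727 -0.0628623   0.38895141] [ 0.502  0.155 -0.538  1.398  0.079  1.609 -1.288] 0.0625282636619659
[[ 0.001  0.952  0.305]
 [ 0.     0.305 -0.952]
 [-1.     0.001 -0.   ]]
bolt []
fork_seat [([0.5676, 0.0249, 0.1269], 0.73)]
foot_top [([0.5701, 0.0004, 0.1217], 0.57)]
shaker []
carrier [([0.583, -0.1063, 0.1117], 0.96)]
```

View pics/w1.png

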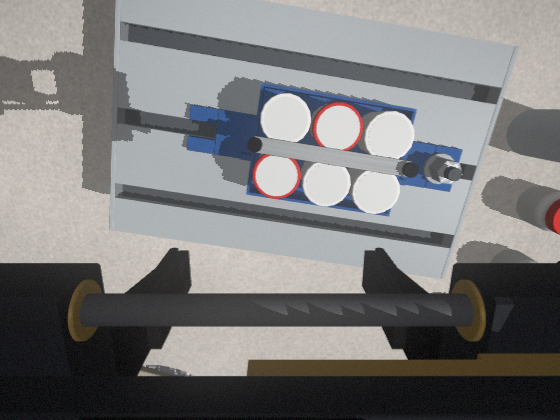

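```bash
python3 - <<'E'
import cv2
im=cv2.imread('pics/w1.png')
cv2.imwrite('pics/w1c.png',cv2.resize(im[80:180,105:265],None,fx=5,fy=5,interpolation=cv2.INTER_CUBIC))
cv2.imwrite('pics/w1d.png',cv2.resize(im[0:280,100:520],None,fx=1.9,fy=1.9,interpolation=cv2.INTER_CUBIC))
E
```

```text
(no output)
```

View pics/w1c.png

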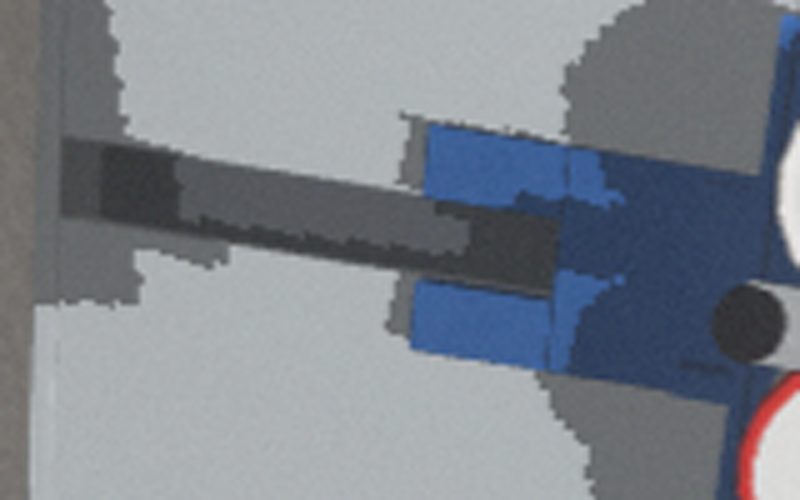

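View pics/w1d.png

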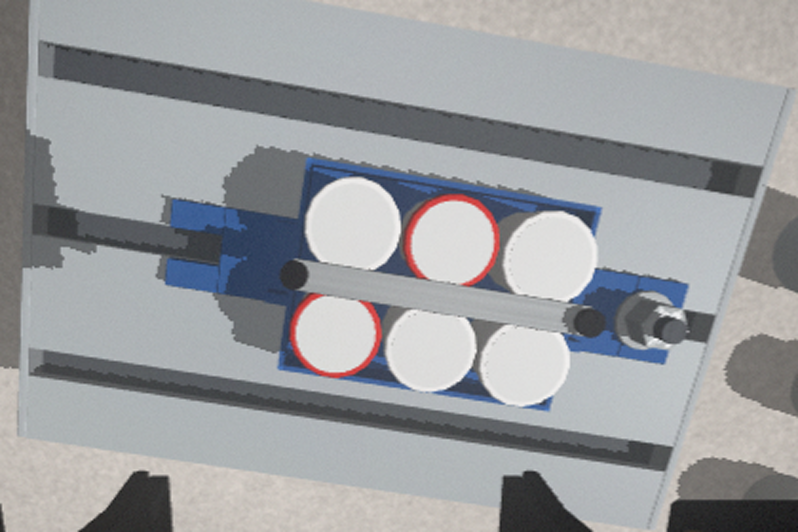

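```bash
python3 - <<'E'
from h import *
import pickle
s=pickle.load(open('s1.pkl','rb'))
c=lambda u,v,z: onz('wrist',105+(u+.5)/5-.5,80+(v+.5)/5-.5,z,s)
d=lambda u,v,z: onz('wrist',100+(u+.5)/1.9-.5,(v+.5)/1.9-.5,z,s)
P=dict(a=c(427,124,.125),b=c(424,195,.125),c=c(415,280,.125),d=c(411,347,.125),e=c(570,147,.125),f=c(550,370,.125),gl=c(558,208,.125),gr=c(550,292,.125))
for k,v in P.items(): print(k,np.round(v[:2],4))
tip=(P['a']+P['b']+P['c']+P['d'])/4
print('tip',tip)
def ang(p,q): v=p-q; return np.arctan2(-v[0],v[1])  # yaw of shaker so that y axis = (-sin,cos)
print('foot edges',ang(P['a'],P['e']),ang(P['d'],P['f']))
print('slot mid upper',ang(c(60,138,.115),c(424,190,.115)),'low',ang(c(60,217,.115),c(400,272,.115)))
print('outer slots',ang(d(40,42,.115),d(765,168,.115)),ang(d(38,350,.115),d(672,448,.115)))
print('jar edge tray',ang(d(310,158,.14),d(600,208,.14)))
print(np.round(c(60,138,.115),4),np.round(c(60,217,.115),4))
print(d(40,42,.115),d(38,350,.115),d(765,168,.115))
E
```

```text
a [0.5866 0.0506]
b [0.5717 0.0476]
c [0.553  0.0451]
d [0.5381 0.0425]
e [0.5914 0.0194]
f [0.5427 0.011 ]
gl [0.578  0.0185]
gr [0.5597 0.0155]
tip [0.56233984 0.04645322 0.125     ]
foot edges 0.15491314684676757 0.14505487075826906
slot mid upper 0.17059401960519419 low 0.15034083841742402
outer slots 0.15140184302161958 0.15035178513682
jar edge tray 0.14858467007703216
[0.5577 0.131  0.115 ] [0.5405 0.1279 0.115 ]
[0.64509384 0.14267918 0.115     ] [0.4712239  0.11128463 0.115     ] [ 0.70862226 -0.27371122  0.115     ]
```

step_arm --plan '[0,0.2,-1,0,0,0,-1,0,0.2,-1,0,0,0,-1]'

```text
clock: 4.6
ee_pos: [0.532, 0.0128, 0.3881]
eef_rot: [0.42, 0.569, -0.421, 0.568]
contact_force: [1.1, 1.2, 0.0]
width: 0.087
```

step_arm --plan '[0.25,0.2,-1,0,0,0,-1,0.25,0.2,-1,0,0,0,-1]'

```text
clock: 4.77
ee_pos: [0.5233, 0.0961, 0.369]
eef_rot: [0.419, 0.569, -0.419, 0.57]
contact_force: [0.6, 0.8, -1.2]
width: 0.0873
```

step_arm --plan '[0.25,0.2,-1,0,0,0,-1,0.25,0.2,-1,0,0,0,-1]'

```text
clock: 4.93
ee_pos: [0.5145, 0.1766, 0.3486]
eef_rot: [0.419, 0.569, -0.419, 0.57]
contact_force: [1.7, -0.1, -1.1]
width: 0.0874
```

step_arm --plan '[0.4,0.25,-1,0,0,0,-1,0.4,0.25,-1,0,0,0,-1,0.4,0.25,-1,0,0,0,-1]'

```text
clock: 5.18
ee_pos: [0.5069, 0.2642, 0.3142]
eef_rot: [0.416, 0.573, -0.417, 0.57]
contact_force: [-1.2, 0.6, -0.4]
width: 0.0871
```

step_arm --plan '[0.4,0.25,-1,0,0,0,-1,0.4,0.25,-1,0,0,0,-1,0.4,0.25,-1,0,0,0,-1,0.4,0.25,-1,0,0,0,-1]'

```text
clock: 5.52
ee_pos: [0.5037, 0.3424, 0.2831]
eef_rot: [0.417, 0.572, -0.418, 0.57]
contact_force: [0.5, -0.5, 0.3]
width: 0.0872
```

```bash
python3 - <<'E'
from h import *
s=sensors.observe();print(s['clock'],s['ee_pos'],np.round(s['joints'],3),np.abs(s['joint_velocities']).max());print(np.round(R.from_quat(s['eef_rot']).as_matrix(),3))
import pickle
im=save('wrist','w2'); pickle.dump(s,open('s2.pkl','wb'))
for n in ['bolt','nut_flats','bolt_head']:
    for d in vision.spot_point('wrist',n)[:2]:
        print(n,np.round(d['location'],4).tolist(),round(d['p'],2),proj('wrist',d['location'],s))
E
```

```text
5.5167 [0.50369339 0.34240729 0.28313883] [-0.08   0.38  -0.779  1.412  0.263  1.459 -2.115] 0.05550263525430659
[[-0.003  0.953  0.303]
 [ 0.     0.303 -0.953]
 [-1.    -0.003 -0.001]]
bolt [0.4755, 0.3523, 0.0018] 0.8 [261.30291127 190.37224119]
nut_flats [0.4756, 0.3565, 0.0516] 0.89 [255.72788095 199.85090466]
bolt_head [0.4753, 0.3481, 0.0059] 0.62 [264.41500389 192.33545898]
```

View pics/w2.png

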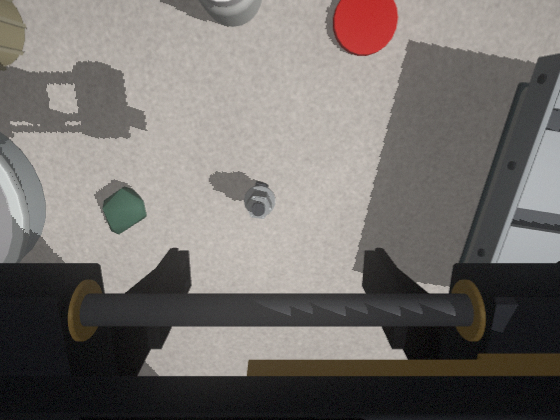

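```bash
python3 - <<'E'
import cv2
im=cv2.imread('pics/w2.png')
cv2.imwrite('pics/w2c.png',cv2.resize(im[165:235,225:295],None,fx=8,fy=8,interpolation=cv2.INTER_CUBIC))
E
```

```text
(no output)
```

View pics/w2c.png

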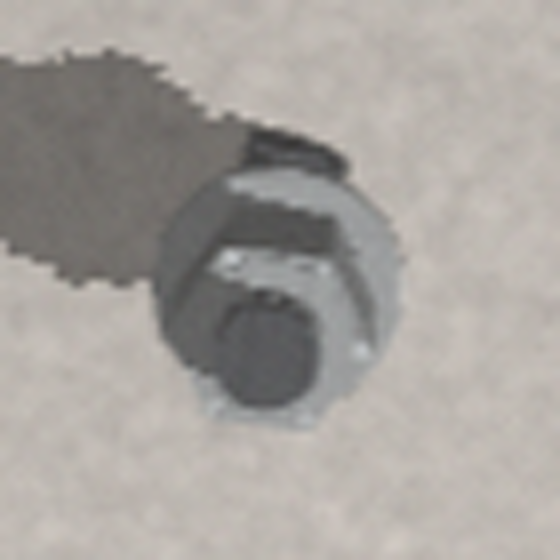

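```bash
python3 - <<'E'
from h import *
import pickle
s=pickle.load(open('s1.pkl','rb'))
# bar near end (black cap top), far end
a=ray('wrist',253.5,144.5,s); b=ray('side',210+300/4,110+229/4)
P=tri([a,b]); print(P, proj('wrist',P,s), proj('side',P))
a=ray('wrist',409.5,169.5,s); b=ray('side',210+339/4,110+62/4)
P=tri([a,b]); print(P, proj('wrist',P,s), proj('side',P))
# fork tip check in side
for P in ([.5656,.0247,.125],[.5623,.0465,.125],[.5866,.0506,.125],[.5381,.0425,.125]): 
    q=proj('side',P); print((q-[210,110])*4, proj('scene',P))
im=cv2.imread('pics/side0.png'); cv2.imwrite('pics/side0d.png',cv2.resize(im[175:225,250:320],None,fx=8,fy=8,interpolation=cv2.INTER_CUBIC))
im=cv2.imread('pics/scene0.png'); cv2.imwrite('pics/scene0d.png',cv2.resize(im[170:240,190:330],None,fx=5,fy=5,interpolation=cv2.INTER_CUBIC))
E
```

```text
[ 0.5732875  -0.03028456  0.18763134] [253.5313269  144.84871627] [284.87553274 167.26853563]
[ 0.59310666 -0.1777153   0.20527612] [410.161087   175.21979184] [292.91265228 126.03489686]
[287.81791158 355.51561382] [289.69013602 210.1505089 ]
[283.10774946 380.40498722] [295.96089964 210.80512674]
[245.69754462 377.21517852] [294.94049302 215.65025882]
[320.44834211 383.68523342] [296.97915805 206.08109643]
```

View pics/side0d.png

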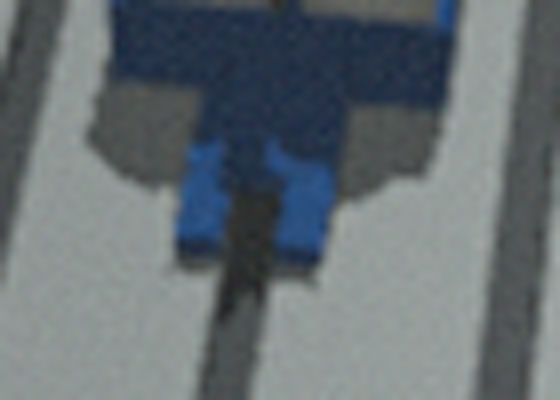

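View pics/scene0d.png

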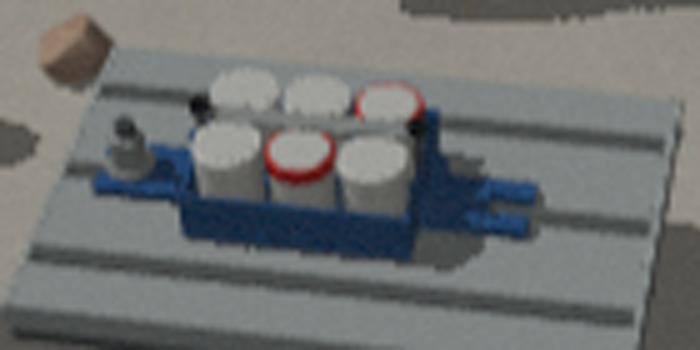

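step_arm --plan '[1,-0.3,-0.24,-0.39,0,0,-1,1,-0.3,-0.24,-0.39,0,0,-1,1,-0.3,-0.24,-0.39,0,0,-1,1,-0.3,-0.24,-0.39,0,0,-1,1,-0.3,-0.24,-0.39,0,0,-1]'

```text
clock: 6.13
ee_pos: [0.4771, 0.3498, 0.2048]
eef_rot: [0.225, 0.67, -0.226, 0.67]
contact_force: [-0.4, 0.3, 0.6]
width: 0.0871
```

step_arm --plan '[0,0,0,-0.39,0,0,-1,0,0,0,-0.39,0,0,-1,0,0,0,-0.39,0,0,-1,0,0,0,-0.39,0,0,-1,0,0,0,-0.39,0,0,-1]'

```text
clock: 6.55
ee_pos: [0.4777, 0.3499, 0.2055]
eef_rot: [0.013, 0.706, -0.014, 0.708]
contact_force: [-0.7, -0.4, -1.0]
width: 0.087
```

step_arm --plan '[0,0,0,-0.164,0,0,-1,0,0,0,-0.164,0,0,-1,0,0,0,-0.164,0,0,-1,0,0,0,-0.164,0,0,-1]'

```text
clock: 6.88
ee_pos: [0.4774, 0.3503, 0.2052]
eef_rot: [-0.074, 0.703, 0.074, 0.703]
contact_force: [0.0, -0.1, 0.1]
width: 0.0869
```

```bash
python3 - <<'E'
from h import *
s=sensors.observe();print(s['clock'],s['ee_pos'],np.round(s['joints'],3),np.abs(s['joint_velocities']).max());print(np.round(R.from_quat(s['eef_rot']).as_matrix(),4))
import pickle
im=save('wrist','w3'); pickle.dump(s,open('s3.pkl','wb'))
for n in ['bolt','nut_flats','bolt_head']:
    for d in vision.spot_point('wrist',n)[:2]:
        print(n,np.round(d['location'],4).tolist(),round(d['p'],2),proj('wrist',d['location'],s))
E
```

```text
6.8833 [0.47735192 0.35034996 0.20518747] [ 0.085  0.48  -1.043  1.565  0.423  1.341 -0.796] 0.04482822693949265
[[ 7.000e-04 -2.089e-01  9.779e-01]
 [-2.000e-04  9.779e-01  2.089e-01]
 [-1.000e+00 -4.000e-04  7.000e-04]]
bolt [0.4724, 0.3513, 0.0028] 0.71 [272.67305602 184.76255447]
nut_flats [0.4726, 0.3557, 0.0502] 0.83 [273.42453978 191.77774998]
bolt_head [0.4744, 0.3499, 0.0016] 0.84 [274.36041265 186.26160206]
```

View pics/w3.png

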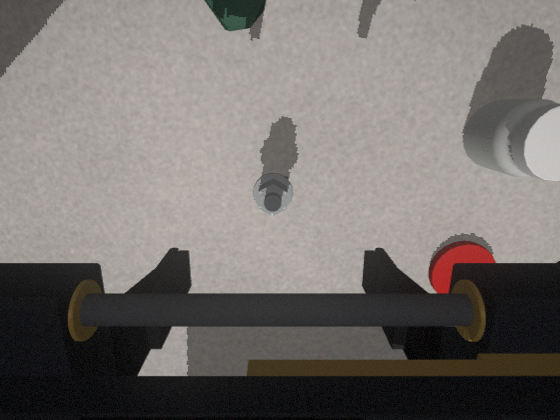

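```bash
python3 - <<'E'
import cv2
im=cv2.imread('pics/w3.png')
cv2.imwrite('pics/w3c.png',cv2.resize(im[160:230,237:307],None,fx=8,fy=8,interpolation=cv2.INTER_CUBIC))
E
```

```text
(no output)
```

View pics/w3c.png

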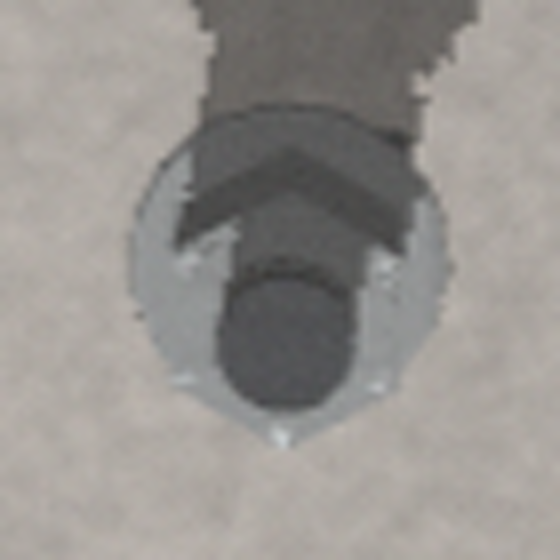

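```bash
python3 - <<'E'
from h import *
import pickle
s2=pickle.load(open('s2.pkl','rb'));s3=pickle.load(open('s3.pkl','rb'))
r2=ray('wrist',225+268.5/8-.5,165+355.5/8-.5,s2); r3=ray('wrist',237+286.5/8-.5,160+343.5/8-.5,s3)
print(tri([r2,r3]), onz('wrist',225+268.5/8-.5,165+355.5/8-.5,.0725,s2), onz('wrist',237+286.5/8-.5,160+343.5/8-.5,.0725,s3))
for c in('side','scene'):
    im=cv2.imread(f'pics/{c}0.png'); q=proj(c,[.473,.3525,.0725]); x,y=map(int,q); print(c,q)
    cv2.imwrite(f'pics/{c}0e.png',cv2.resize(im[y-15:y+35,x-25:x+25],None,fx=8,fy=8,interpolation=cv2.INTER_CUBIC))
a=cv2.imread('pics/side0e.png');b=cv2.imread('pics/scene0e.png'); cv2.imwrite('pics/sse.png',np.hstack([a,b]))
E
```

```text
[0.47289815 0.35335779 0.07446692] [0.47274879 0.35387668 0.0725    ] [0.47259878 0.35220466 0.0725    ]
side [280.05207854 325.74234199]
scene [386.31387627 222.83333004]
```

View pics/sse.png

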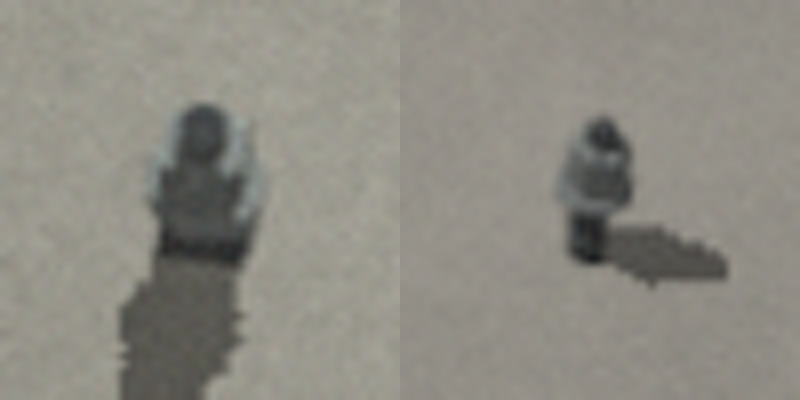

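step_arm --plan '[1,0.045,-0.05,0.02,0,0,-1,1,0.045,-0.05,0.02,0,0,-1,1,0.045,-0.05,0.02,0,0,-1,1,0.045,-0.05,0.02,0,0,-1]'

```text
clock: 7.42
ee_pos: [0.471, 0.3536, 0.1242]
eef_rot: [-0.066, 0.705, 0.064, 0.703]
contact_force: [-0.5, 0.6, 1.9]
width: 0.0868
```

```bash
python3 - <<'E'
from h import *
s=sensors.observe();print(s['clock'],s['ee_pos'],np.round(s['joints'],3),np.abs(s['joint_velocities']).max());print(np.round(R.from_quat(s['eef_rot']).as_matrix(),4))
import pickle
im=save('wrist','w4'); pickle.dump(s,open('s4.pkl','wb'))
E
```

```text
7.4167 [0.47101346 0.35359657 0.1242327 ] [ 0.043  0.55  -0.993  1.659  0.487  1.206 -0.879] 0.06460624958879148
[[-0.0026 -0.1831  0.9831]
 [-0.0018  0.9831  0.1831]
 [-1.     -0.0013 -0.0029]]
```

View pics/w4.png

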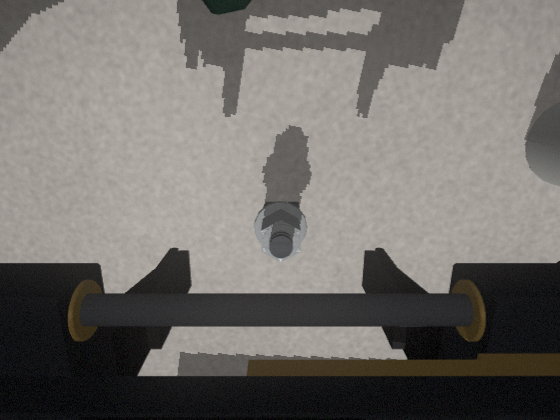

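```bash
python3 - <<'E'
from h import *
import pickle
s=pickle.load(open('s4.pkl','rb'))
print(onz('wrist',281,243.5,.0725,s))
im=cv2.imread('pics/w4.png')
cv2.imwrite('pics/w4c.png',cv2.resize(im[190:270,240:320],None,fx=7,fy=7,interpolation=cv2.INTER_CUBIC))
E
```

```text
[0.47252284 0.35377639 0.0725    ]
```

View pics/w4c.png

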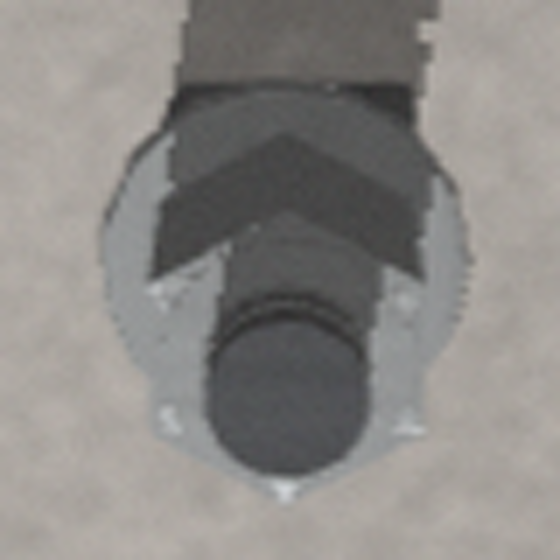

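step_arm --plan '[0.75,0,0.02,0.007,0,0,-1,0.75,0,0.02,0.007,0,0,-1,0.75,0,0.02,0.007,0,0,-1,0.75,0,0.02,0.007,0,0,0]'

```text
clock: 7.8
ee_pos: [0.4741, 0.3552, 0.0668]
eef_rot: [-0.061, 0.704, 0.061, 0.705]
contact_force: [0.4, 0.6, 0.8]
width: 0.0848
```

step_arm --plan '[0,0,0,0,0,0,1,0,0,0,0,0,0,1,0,0,0,0,0,0,1,0,0,0,0,0,0,1,0,0,0,0,0,0,1]'

```text
clock: 8.22
ee_pos: [0.4736, 0.3546, 0.0655]
eef_rot: [-0.061, 0.704, 0.061, 0.705]
contact_force: [0.1, -1.6, 1.2]
width: 0.055
```

```bash
python3 - <<'E'
from h import *
s=sensors.observe();print(s['clock'],s['ee_pos'],np.round(s['joints'],3),s['width'],s['contact_force'],s['moment'])
import pickle
im=save('wrist','w5'); pickle.dump(s,open('s5.pkl','wb'))
E
```

```text
8.2167 [0.47359194 0.35464766 0.0655233 ] [ 0.006  0.618 -0.943  1.702  0.551  1.11  -0.93 ] 0.05501958013511019 [ 0.13573237 -1.60170302  1.17168571] [-0.03358679 -0.09313902 -0.00115812]
```

View pics/w5.png

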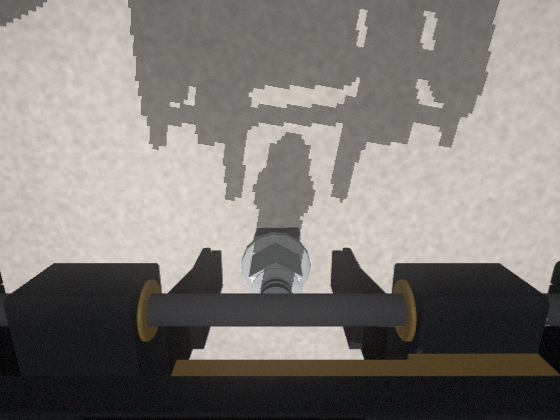

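step_arm --plan '[0.02,0,0,0,0,0,1,0.02,0,0,0,0,0,1,0.02,0,0,0,0,0,1,0.02,0,0,0,0,0,1,0.02,0,0,0,0,0,1]'

```text
clock: 8.68
ee_pos: [0.4734, 0.3544, 0.0632]
eef_rot: [-0.061, 0.704, 0.061, 0.704]
contact_force: [0.5, -0.6, -0.3]
width: 0.0238
```

step_arm --plan '[0,0,0,0,0,0,1,0,0,0,0,0,0,1,0,0,0,0,0,0,1]'

```text
clock: 8.93
ee_pos: [0.4733, 0.3544, 0.0632]
eef_rot: [-0.061, 0.704, 0.061, 0.704]
contact_force: [-0.0, -0.3, -1.0]
width: 0.0237
```

```bash
python3 - <<'E'
from h import *
s=sensors.observe();print(s['clock'],s['ee_pos'],np.round(s['joints'],3),s['width'],s['contact_force'],s['moment']);print(np.round(R.from_quat(s['eef_rot']).as_matrix(),4))
E
```

```text
8.9333 [0.47331154 0.35444522 0.06317303] [ 0.005  0.62  -0.941  1.704  0.553  1.107 -0.931] 0.02367458914755267 [-0.01066307 -0.27706119 -1.01433973] [ 0.00298038 -0.17783923 -0.03727292]
[[-0.000e+00 -1.726e-01  9.850e-01]
 [-1.000e-04  9.850e-01  1.726e-01]
 [-1.000e+00 -1.000e-04 -0.000e+00]]
```

step_arm --plan '[-0.5,0,0,0,0,0,1,-1,0,0,0,0,0,1,-1,0,0,0,0,0,1]'

```text
clock: 9.18
ee_pos: [0.475, 0.3573, 0.1502]
eef_rot: [-0.06, 0.702, 0.063, 0.707]
contact_force: [0.5, 1.4, -0.8]
width: 0.0236
```

step_arm --plan '[-1,0,0,-0.39,0,0,1,-1,0,0,-0.39,0,0,1,-1,0,0,-0.39,0,0,1,-1,0,0,-0.39,0,0,1,-1,0,0,-0.39,0,0,1]'

```text
clock: 9.6
ee_pos: [0.4735, 0.3545, 0.2236]
eef_rot: [-0.273, 0.652, 0.273, 0.653]
contact_force: [0.5, 0.1, -2.7]
width: 0.0237
```

step_arm --plan '[-0.5,-0.95,-0.51,-0.39,0,0,1,-0.5,-0.95,-0.51,-0.39,0,0,1,-0.5,-0.95,-0.51,-0.39,0,0,1,-0.5,-0.95,-0.51,-0.39,0,0,1,-0.5,-0.95,-0.51,-0.39,0,0,1]'

```text
clock: 10.02
ee_pos: [0.4992, 0.2703, 0.2634]
eef_rot: [-0.456, 0.54, 0.456, 0.541]
contact_force: [-0.7, 1.3, -2.1]
width: 0.0239
```

step_arm --plan '[0,-0.41,-0.88,-0.205,0,0,1,0,-0.41,-0.88,-0.205,0,0,1,0,-0.41,-0.88,-0.205,0,0,1,0,-0.41,-0.88,-0.205,0,0,1]'

```text
clock: 10.35
ee_pos: [0.5197, 0.1938, 0.2625]
eef_rot: [-0.536, 0.462, 0.536, 0.461]
contact_force: [-0.2, 0.7, -1.6]
width: 0.0238
```

```bash
python3 - <<'E'
from h import *
s=sensors.observe();print(s['clock'],s['ee_pos'],np.round(s['joints'],3),s['width'],s['contact_force'],s['moment']);print(np.round(R.from_quat(s['eef_rot']).as_matrix(),4))
E
```

```text
10.35 [0.51972363 0.19376754 0.26247211] [ 0.613  0.528 -1.409  1.575  0.522  1.487  0.9  ] 0.023757315389113038 [-0.17537163  0.68978938 -1.60823598] [ 0.20758853 -0.0958279  -0.03055783]
[[-8.000e-04 -9.889e-01 -1.483e-01]
 [-8.000e-04 -1.483e-01  9.889e-01]
 [-1.000e+00  9.000e-04 -7.000e-04]]
```

step_arm --plan '[0,-0.13,-0.74,0,0,0,1,0,-0.13,-0.74,0,0,0,1]'

```text
clock: 10.52
ee_pos: [0.5383, 0.138, 0.263]
eef_rot: [0.536, -0.462, -0.535, -0.461]
contact_force: [1.3, -1.7, -3.1]
width: 0.0244
```

```bash
python3 - <<'E'
from h import *
s=sensors.observe();print(s['clock'],s['ee_pos'],np.round(s['joints'],3),s['width'],s['contact_force'],s['moment'])
E
```

```text
10.5167 [0.53828325 0.13804475 0.26299626] [ 0.717  0.53  -1.409  1.573  0.526  1.488  1.004] 0.02440198983028169 [ 1.32186799 -1.69289403 -3.11702955] [-0.07221    -0.22903953  0.01283287]
```

step_arm --plan '[0,-0.12,-0.75,0,0,0,1,0,-0.12,-0.75,0,0,0,1,0,-0.12,-0.75,0,0,0,1,0,-0.12,-0.75,0,0,0,1]'

```text
clock: 10.85
ee_pos: [0.5561, 0.0816, 0.2629]
eef_rot: [-0.535, 0.462, 0.535, 0.462]
contact_force: [0.5, 0.4, -2.6]
width: 0.0235
```

```bash
python3 - <<'E'
from h import *
import pickle
s=sensors.observe();print(s['clock'],s['ee_pos'],np.round(s['joints'],3),s['width'],s['contact_force'],np.abs(s['joint_velocities']).max());print(np.round(R.from_quat(s['eef_rot']).as_matrix(),4))
save('wrist','w6'); pickle.dump(s,open('s6.pkl','wb')); save('side','side6'); save('scene','scene6')
im=cv2.imread('pics/side6.png'); cv2.imwrite('pics/side6c.png',cv2.resize(im[100:250,200:360],None,fx=4.5,fy=4,interpolation=cv2.INTER_CUBIC))
im=cv2.imread('pics/scene6.png'); cv2.imwrite('pics/scene6c.png',cv2.resize(im[130:250,220:380],None,fx=5,fy=5,interpolation=cv2.INTER_CUBIC))
E
```

```text
10.85 [0.55614879 0.0816468  0.26291252] [ 0.805  0.549 -1.405  1.556  0.541  1.497  1.101] 0.02350721877982924 [ 0.52813437  0.3949185  -2.59067303] 0.03223647486956336
[[-5.000e-04 -9.893e-01 -1.461e-01]
 [ 4.000e-04 -1.461e-01  9.893e-01]
 [-1.000e+00  4.000e-04  5.000e-04]]
```

View pics/w6.png

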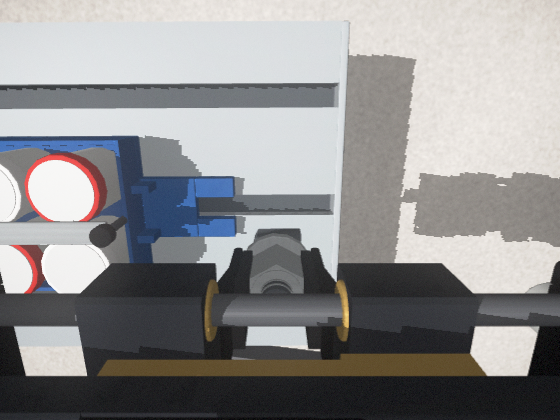

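View pics/side6c.png

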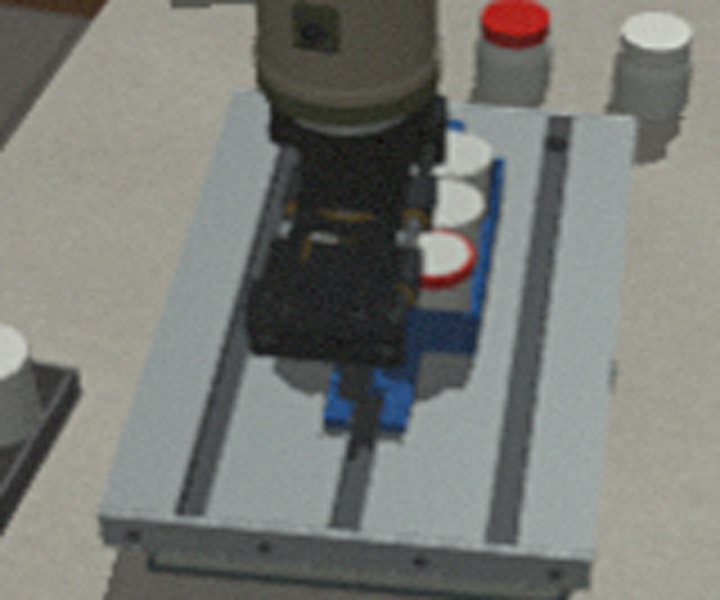

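View pics/scene6c.png

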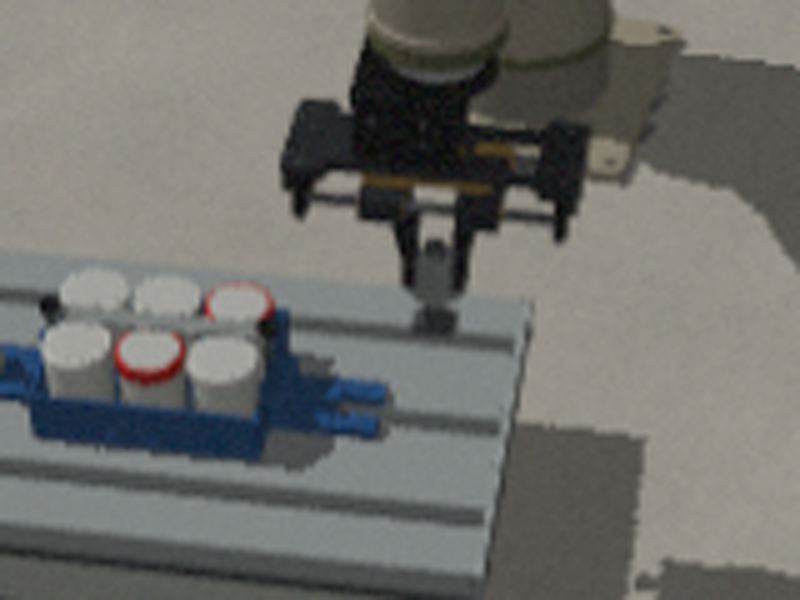

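```bash
python3 - <<'E'
import cv2
im=cv2.imread('pics/w6.png')
cv2.imwrite('pics/w6c.png',cv2.resize(im[160:300,190:350],None,fx=5,fy=4.2,interpolation=cv2.INTER_CUBIC))
cv2.imwrite('pics/w6c.png',cv2.resize(im[160:280,190:350],None,fx=5,fy=5,interpolation=cv2.INTER_CUBIC))
E
```

```text
(no output)
```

View pics/w6c.png

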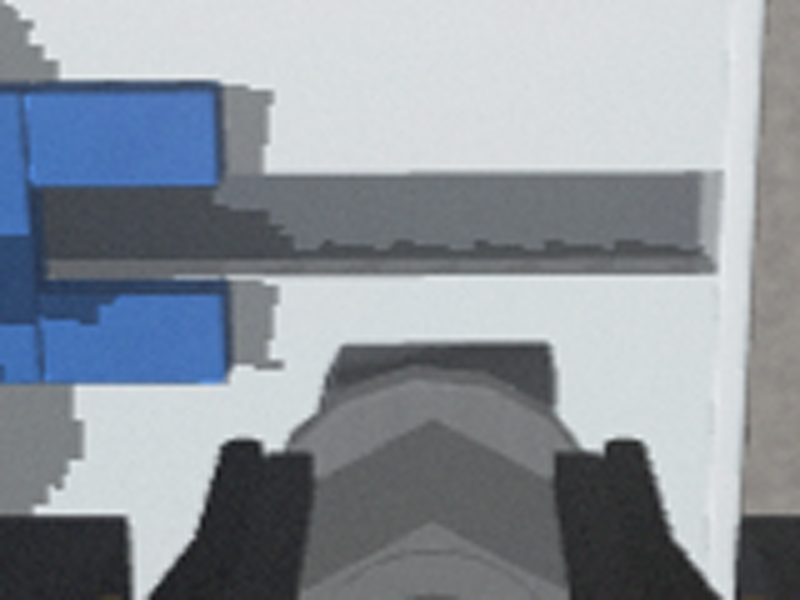

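```bash
python3 - <<'E'
from h import *
import pickle
s=pickle.load(open('s6.pkl','rb'))
Rt=R.from_quat(s['eef_rot']).as_matrix(); T=np.array(s['ee_pos'])
c=lambda u,v,z: Rt.T@(onz('wrist',190+(u+.5)/5-.5,160+(v+.5)/5-.5,z,s)-T)
w=lambda p: T+Rt@p
zb=s['ee_pos'][2]-.0632
print('head bottom edge y,z tool', c(340,347,zb)[1:],c(552,345,zb)[1:], 'top edge', c(345,383,zb+.011)[1:])
su=[c(230,177,.115),c(720,172,.115)]; sl=[c(240,278,.115),c(712,273,.115)]
for p in su+sl: print(np.round(p,4))
f=[c(218,84,.125),c(218,184,.125),c(230,290,.125),c(230,383,.125)]
for p in f: print('tip',np.round(p,4), np.round(w(p),4))
a=[c(0,88,.125),c(218,84,.125)]; 
tip=sum(f)/4; print('tip mid',tip,w(tip))
v=Rt@(su[1]-su[0]); v2=Rt@(sl[1]-sl[0]); print(np.arctan2(-v[0],v[1]),np.arctan2(-v2[0],v2[1]))
print('slot at x', [np.interp(0,[su[0][2],su[1][2]],[su[0][1],su[1][1]]),np.interp(0,[sl[0][2],sl[1][2]],[sl[0][1],sl[1][1]])])
E
```

```text
head bottom edge y,z tool [ 0.00688028 -0.01230572] [0.00712975 0.01365901] top edge [ 0.00633156 -0.01118156]
[ 0.1479  0.0072 -0.0351]
[0.1479 0.008  0.0474]
[ 0.1479 -0.0106 -0.0339]
[ 0.1479 -0.0098  0.0469]
tip [ 0.1379  0.025  -0.0353] [0.5365 0.0431 0.125 ]
tip [ 0.1379  0.0085 -0.0359] [0.5529 0.045  0.125 ]
tip [ 0.1379 -0.0096 -0.0345] [0.5706 0.049  0.125 ]
tip [ 0.1379 -0.026  -0.035 ] [0.5869 0.0508 0.125 ]
tip mid [ 0.13789638 -0.00052522 -0.03517518] [0.5617374 0.0469786 0.125    ]
0.15682803025029707 0.15734747199066962
slot at x [np.float64(0.007537549574072488), np.float64(-0.010260915386367937)]
```

step_arm --plan '[0.5,-0.009,0,-0.005,0,0,1,0.95,-0.009,0,-0.005,0,0,1,0.95,-0.009,0,-0.005,0,0,1,0.95,-0.009,0,-0.005,0,0,1,0.95,-0.009,0,-0.005,0,0,1]'

```text
clock: 11.42
ee_pos: [0.5572, 0.0835, 0.1893]
eef_rot: [0.538, -0.458, -0.538, -0.459]
contact_force: [0.2, 0.4, -2.5]
width: 0.0237
```

```bash
python3 - <<'E'
from h import *
import pickle
s=sensors.observe();print(s['clock'],s['ee_pos'],np.round(s['joints'],3),s['width'],s['contact_force'],np.abs(s['joint_velocities']).max());print(np.round(R.from_quat(s['eef_rot']).as_matrix(),4))
save('wrist','w7'); pickle.dump(s,open('s7.pkl','wb')); save('side','side7'); save('scene','scene7')
im=cv2.imread('pics/w7.png');cv2.imwrite('pics/w7c.png',cv2.resize(im[160:280,190:350],None,fx=5,fy=5,interpolation=cv2.INTER_CUBIC))
im=cv2.imread('pics/scene7.png'); cv2.imwrite('pics/scene7c.png',cv2.resize(im[150:250,250:370],None,fx=6,fy=6,interpolation=cv2.INTER_CUBIC))
E
```

```text
11.4167 [0.5572003  0.08348106 0.18934233] [ 0.777  0.606 -1.351  1.655  0.602  1.374  1.069] 0.023733336996049403 [ 0.22345186  0.35711267 -2.53600764] 0.017015818570607532
[[ 1.700e-03 -9.874e-01 -1.583e-01]
 [ 8.000e-04 -1.583e-01  9.874e-01]
 [-1.000e+00 -1.800e-03  5.000e-04]]
```

View pics/w7c.png

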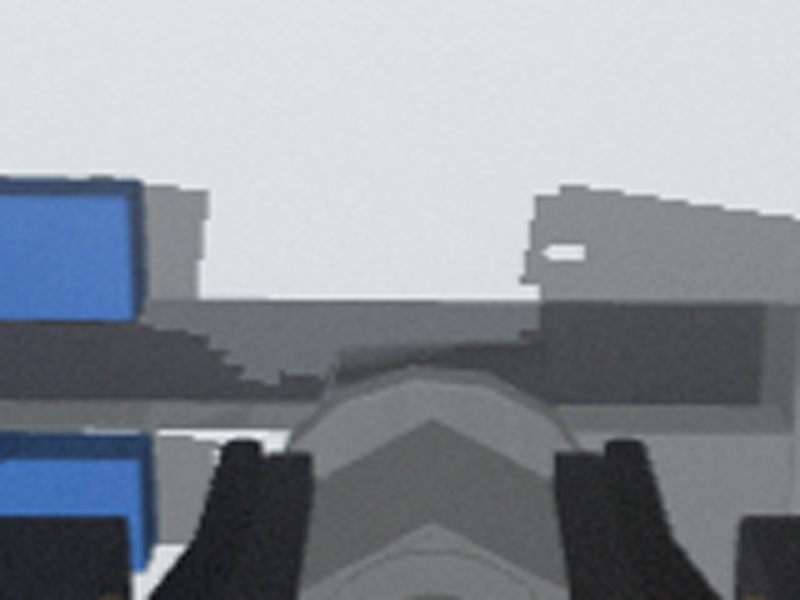

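View pics/scene7c.png

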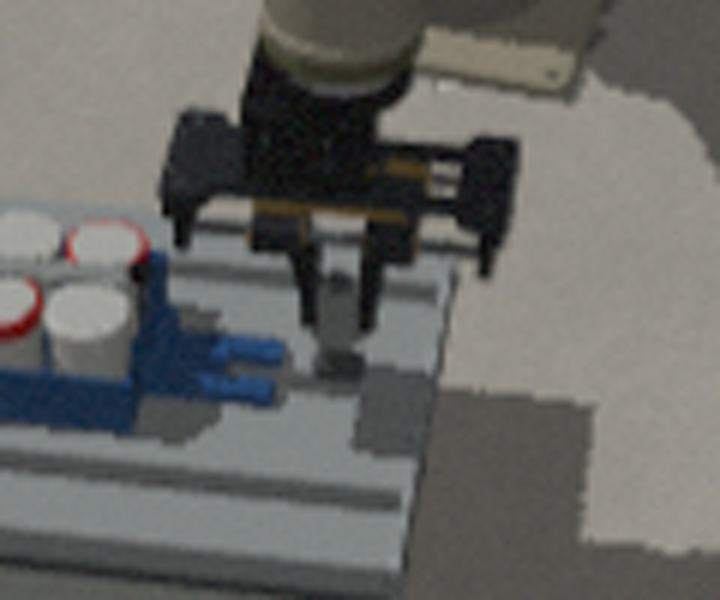

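```bash
cat > m.py <<'E'
from h import *
import pickle
def setup(pk,off,k):
    s=pickle.load(open(pk,'rb')); Rt=R.from_quat(s['eef_rot']).as_matrix(); T=np.array(s['ee_pos'])
    return s,Rt,T,lambda u,v,z: Rt.T@(onz('wrist',off[0]+(u+.5)/k-.5,off[1]+(v+.5)/k-.5,z,s)-T)
E
python3 - <<'E'
from m import *
s,Rt,T,c=setup('s7.pkl',(190,160),5)
su=[c(200,300,.115),c(790,303,.115)]; sl=[c(560,433,.115),c(790,433,.115)]
for p in su+sl: print(np.round(p,4))
f=[c(137,320,.125),c(150,460,.125)]
for p in f: print('tip',np.round(p,4))
E
```

```text
[ 0.0743  0.0093 -0.0308]
[0.0743 0.0089 0.0449]
[ 0.0744 -0.009   0.0157]
[ 0.0744 -0.009   0.0459]
tip [ 0.0643  0.01   -0.0372]
tip [ 0.0643 -0.0086 -0.0365]
```

step_arm --plan '[0.1,0.01,0,0.003,0,0,1,0.2,0.01,0,0.003,0,0,1,0.28,0.01,0,0.003,0,0,1,0.28,0.01,0,0.003,0,0,1]'

```text
clock: 11.9
ee_pos: [0.5557, 0.0817, 0.1633]
eef_rot: [-0.536, 0.461, 0.537, 0.46]
contact_force: [1.3, 0.3, -3.4]
width: 0.0236
```

```bash
python3 - <<'E'
from h import *
import pickle
s=sensors.observe();print(s['clock'],s['ee_pos'],s['width'],s['contact_force'],s['moment'])
save('wrist','w8'); pickle.dump(s,open('s8.pkl','wb'))
im=cv2.imread('pics/w8.png');cv2.imwrite('pics/w8c.png',cv2.resize(im[160:280,190:350],None,fx=5,fy=5,interpolation=cv2.INTER_CUBIC))
E
```

```text
11.9 [0.55569366 0.08166551 0.16330803] 0.023600436948431933 [ 1.25818464  0.25892797 -3.35308587] [ 0.0966773  -0.55936891 -0.00474648]
```

View pics/w8c.png

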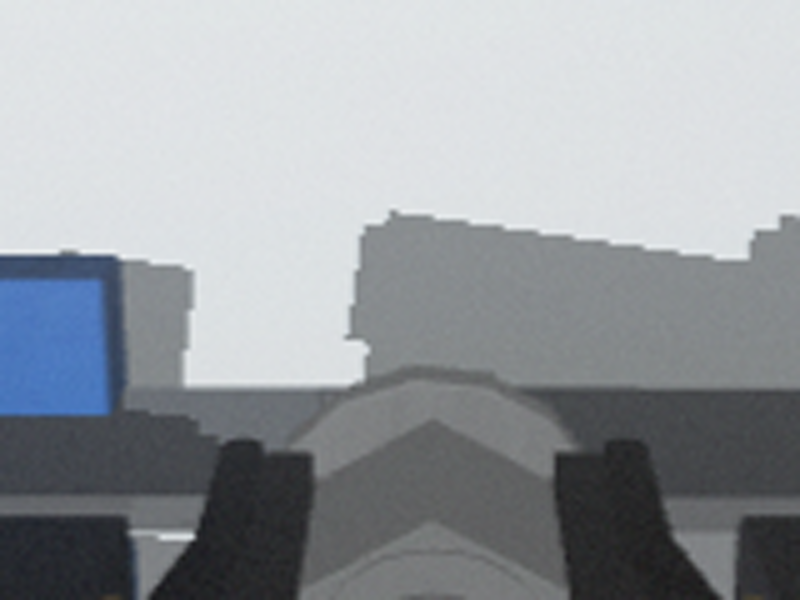

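step_arm --plan '[0.04,0,0,0,0,0,1,0.075,0,0,0,0,0,1,0.075,0,0,0,0,0,1,0.075,0,0,0,0,0,1]'

```text
clock: 12.28
ee_pos: [0.5559, 0.082, 0.1588]
eef_rot: [-0.537, 0.46, 0.537, 0.46]
contact_force: [0.2, 0.3, -2.4]
width: 0.0236
```

```bash
python3 - <<'E'
from h import *
import pickle
s=sensors.observe();print(s['clock'],s['ee_pos'],s['width'],s['contact_force'],s['moment'],np.round(s['joints'],3));print(np.round(R.from_quat(s['eef_rot']).as_matrix(),4))
save('wrist','w9'); pickle.dump(s,open('s9.pkl','wb'))
for n in ['bolt','bolt_head','nut_flats','fork_seat']:
    for d in vision.spot_point('wrist',n)[:2]:
        print(n,np.round(d['location'],4).tolist(),round(d['p'],2))
E
```

```text
12.2833 [0.55591689 0.08201093 0.15876007] 0.02360565425741662 [ 0.23951526  0.27042525 -2.38138379] [ 0.16318727 -0.16108764 -0.04534041] [ 0.764  0.63  -1.322  1.692  0.629  1.326  1.047]
[[-3.000e-04 -9.883e-01 -1.525e-01]
 [-1.000e-04 -1.525e-01  9.883e-01]
 [-1.000e+00  3.000e-04 -0.000e+00]]
bolt [0.5559, 0.0785, 0.0965] 0.78
nut_flats [0.5583, 0.0836, 0.1494] 0.56
fork_seat [0.5683, 0.0247, 0.1255] 0.84
```

View pics/w9.png

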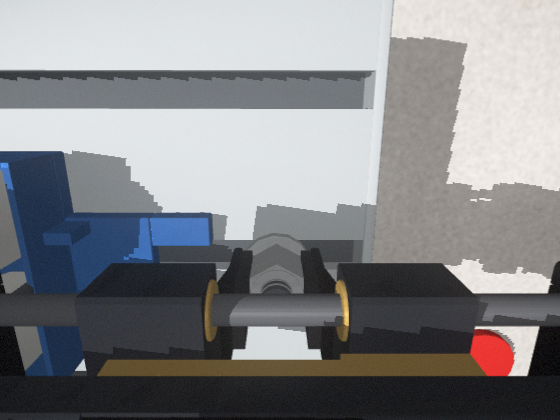

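step_arm --plan '[0.03,0,0,0,0,0,1,0.03,0,0,0,0,0,1,0.03,0,0,0,0,0,1,0.03,0,0,0,0,0,1]'

```text
clock: 12.87
ee_pos: [0.556, 0.082, 0.1564]
eef_rot: [0.537, -0.46, -0.537, -0.46]
contact_force: [0.5, 0.9, -2.5]
width: 0.0237
```

```bash
python3 - <<'E'
from h import *
s=sensors.observe();print(s['clock'],s['ee_pos'],s['width'],s['contact_force'],s['moment'])
E
```

```text
12.8667 [0.55597767 0.08201796 0.1564186 ] 0.0237395729770932 [ 0.5334197   0.89858881 -2.51431651] [ 0.10401259 -0.12425297  0.0165575 ]
```

```bash
python3 - <<'E'
from m import *
s,Rt,T,c=setup('s9.pkl',(0,0),1)
im=cv2.imread('pics/w9.png');cv2.imwrite('pics/w9c.png',cv2.resize(im[190:290,130:290],None,fx=5,fy=5,interpolation=cv2.INTER_CUBIC))
print(c(211,217,.125),c(211,244.5,.125))
E
```

```text
[ 0.03376854  0.02391844 -0.03476436] [ 0.03376416  0.00859521 -0.03556892]
```

View pics/w9c.png

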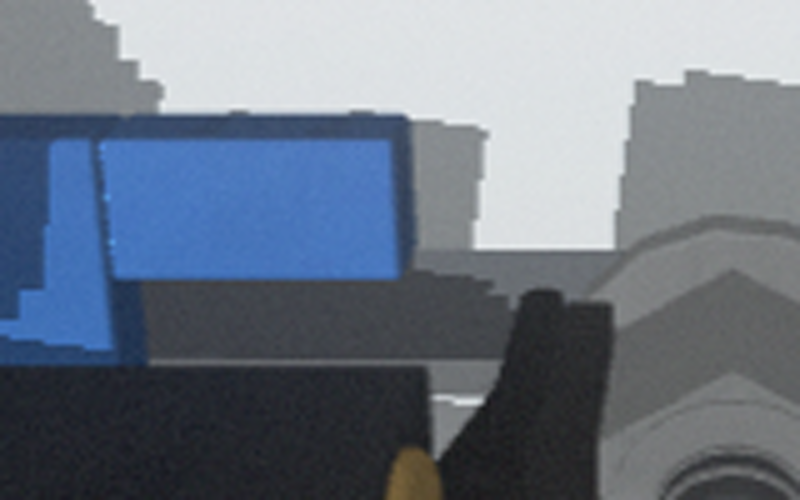

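step_arm --plan '[0,0,-0.2,0,0,0,1,0,0,-0.4,0,0,0,1,0,0,-0.4,0,0,0,1,0,0,-0.4,0,0,0,1]'

```text
clock: 13.2
ee_pos: [0.5611, 0.0495, 0.1564]
eef_rot: [-0.536, 0.461, 0.536, 0.461]
contact_force: [0.3, 0.1, -2.8]
width: 0.0239
```

```bash
python3 - <<'E'
from h import *
import pickle
s=sensors.observe();print(s['clock'],s['ee_pos'],s['width'],s['contact_force'],s['moment'],np.round(s['joints'],3));print(np.round(R.from_quat(s['eef_rot']).as_matrix(),4))
save('wrist','w10'); pickle.dump(s,open('s10.pkl','wb'))
im=cv2.imread('pics/w10.png');cv2.imwrite('pics/w10c.png',cv2.resize(im[190:310,190:350],None,fx=5,fy=5,interpolation=cv2.INTER_CUBIC))
E
```

```text
13.2 [0.56108098 0.04948843 0.15635226] 0.023886985064208704 [ 0.3014125   0.12826478 -2.81579716] [ 0.16628569 -0.07479075  0.0282378 ] [ 0.819  0.636 -1.32   1.692  0.635  1.325  1.1  ]
[[-1.000e-04 -9.886e-01 -1.505e-01]
 [-1.000e-04 -1.505e-01  9.886e-01]
 [-1.000e+00  1.000e-04 -0.000e+00]]
```

View pics/w10c.png

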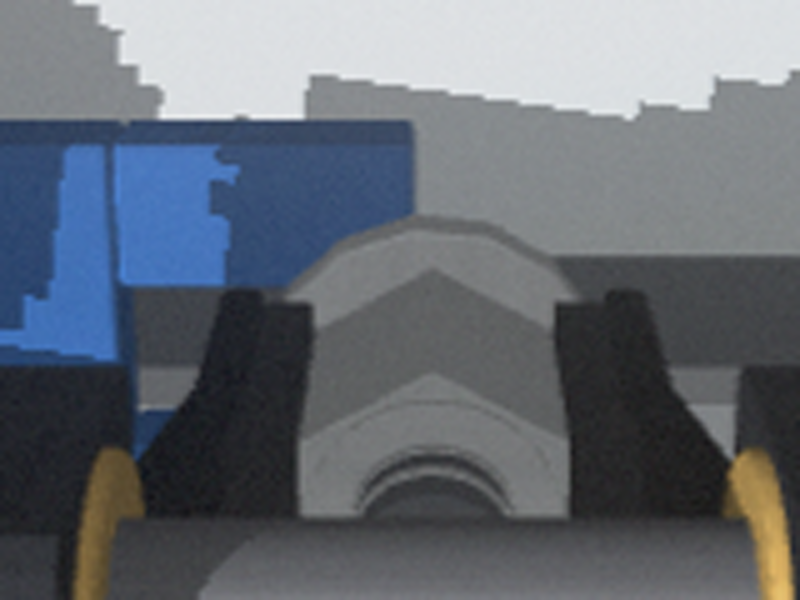

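step_arm --plan '[0,0,-0.15,0,0,0,1,0,0,-0.3,0,0,0,1,0,0,-0.3,0,0,0,1,0,0,-0.3,0,0,0,1]'

```text
clock: 13.58
ee_pos: [0.5647, 0.0257, 0.1564]
eef_rot: [-0.536, 0.461, 0.536, 0.461]
contact_force: [0.1, -0.2, -3.3]
width: 0.0237
```

```bash
python3 - <<'E'
from h import *
import pickle
s=sensors.observe();print(s['clock'],s['ee_pos'],s['width'],s['contact_force'],s['moment'],np.round(s['joints'],3));print(np.round(R.from_quat(s['eef_rot']).as_matrix(),4))
save('wrist','w11'); pickle.dump(s,open('s11.pkl','wb'))
save('scene','scene11'); save('side','side11')
im=cv2.imread('pics/w11.png');cv2.imwrite('pics/w11c.png',cv2.resize(im[190:310,190:350],None,fx=5,fy=5,interpolation=cv2.INTER_CUBIC))
im=cv2.imread('pics/scene11.png'); cv2.imwrite('pics/scene11c.png',cv2.resize(im[150:250,220:340],None,fx=6,fy=6,interpolation=cv2.INTER_CUBIC))
for n in ['bolt','nut_flats','fork_seat']:
    for d in vision.spot_point('wrist',n)[:2]:
        print(n,np.round(d['location'],4).tolist(),round(d['p'],2))
E
```

```text
13.5833 [0.56472814 0.02567244 0.15635129] 0.02365166998201487 [ 0.11502477 -0.21496246 -3.27426308] [ 0.03780575 -0.13212508  0.05542078] [ 0.857  0.642 -1.319  1.686  0.64   1.328  1.142]
[[-1.000e-04 -9.886e-01 -1.508e-01]
 [-0.000e+00 -1.508e-01  9.886e-01]
 [-1.000e+00  1.000e-04 -0.000e+00]]
bolt [0.5635, 0.0222, 0.0939] 0.83
nut_flats [0.5671, 0.0249, 0.1467] 0.87
nut_flats [0.6901, 0.3023, 0.0001] 0.71
fork_seat [0.5708, 0.0002, 0.1209] 0.71
```

View pics/w11c.png

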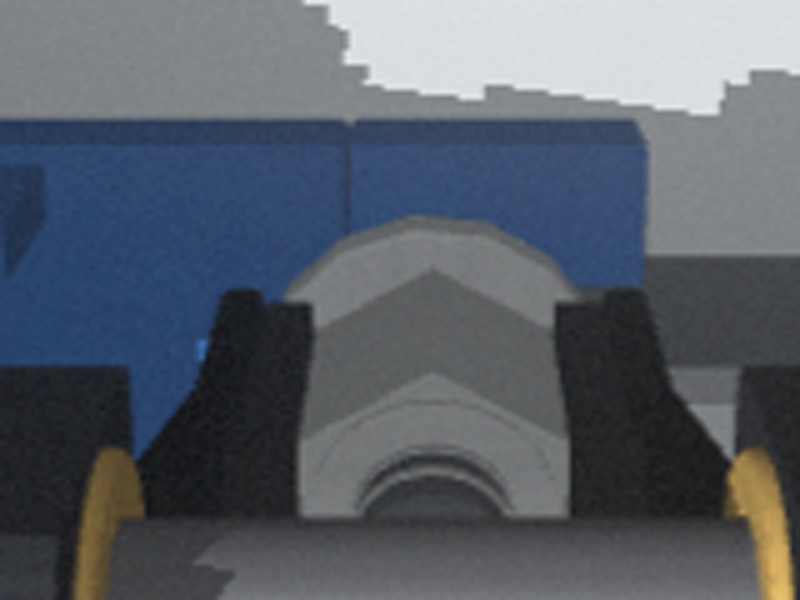

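View pics/scene11c.png

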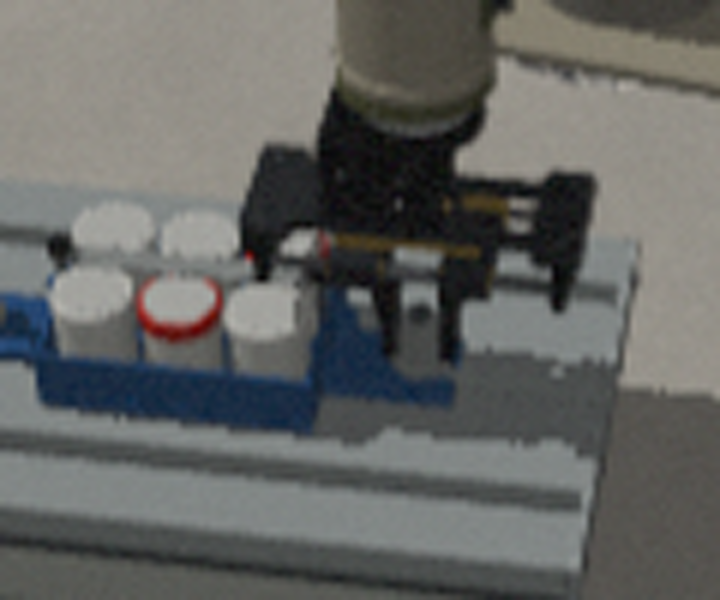

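```bash
python3 - <<'E'
from m import *
s,Rt,T,c=setup('s11.pkl',(190,190),5)
print(c(638,143,.125),c(641,285,.125),c(347,145,.125),c(433,268,.131), c(433,217,.128))
E
```

```text
[0.03135392 0.02402797 0.02008233] [0.03135202 0.00837429 0.02091314] [ 0.03135429  0.02381889 -0.00974179] [ 0.02535283  0.01269554 -0.00092982] [ 0.02835336  0.01707248 -0.00092818]
```

step_arm --plan '[0,0,0,0.078,0,0,1,0,0,0,0.156,0,0,1,0,0,0,0.234,0,0,1,0,0,0,0.312,0,0,1,0,0,0,0.39,0,0,1]'

```text
clock: 14.3
ee_pos: [0.5645, 0.027, 0.1565]
eef_rot: [-0.371, 0.602, 0.371, 0.602]
contact_force: [0.4, 0.9, -1.8]
width: 0.024
```

```bash
python3 - <<'E'
from h import *
s=sensors.observe();print(s['clock'],s['ee_pos'],s['width'],s['contact_force'],s['moment'],np.round(s['joints'],3));print(np.round(R.from_quat(s['eef_rot']).as_matrix(),3))
E
```

```text
14.3 [0.56445228 0.02696907 0.15647631] 0.0240085162508719 [ 0.43043989  0.86347525 -1.75537957] [ 0.06897065 -0.10655063 -0.00032064] [ 0.8    0.555 -1.202  1.689  0.54   1.278  0.59 ]
[[ 0.    -0.894  0.449]
 [-0.     0.449  0.894]
 [-1.    -0.    -0.   ]]
```

step_arm --plan '[0,0,0,0.078,0,0,1,0,0,0,0.156,0,0,1,0,0,0,0.234,0,0,1,0,0,0,0.312,0,0,1,0,0,0,0.39,0,0,1]'

```text
clock: 14.72
ee_pos: [0.5644, 0.027, 0.1565]
eef_rot: [-0.173, 0.686, 0.173, 0.686]
contact_force: [0.9, -0.2, -2.7]
width: 0.0239
```

step_arm --plan '[0,0,0,0.078,0,0,1,0,0,0,0.156,0,0,1,0,0,0,0.2,0,0,1,0,0,0,0.2,0,0,1]'

```text
clock: 15.05
ee_pos: [0.5652, 0.0268, 0.1569]
eef_rot: [-0.064, 0.704, 0.064, 0.705]
contact_force: [3.5, 0.3, -2.3]
width: 0.0237
```

```bash
python3 - <<'E'
from h import *
s=sensors.observe();print(s['clock'],s['ee_pos'],s['width'],s['contact_force'],s['moment'],np.round(s['joints'],3));print(np.round(R.from_quat(s['eef_rot']).as_matrix(),3))
save('wrist','w12');
E
```

```text
15.05 [0.56521835 0.02681707 0.15690194] 0.02371644032403416 [ 3.47250291  0.28080708 -2.25457276] [-0.05124156 -1.07393333  0.03370299] [ 0.69   0.456 -1.019  1.692  0.411  1.225 -0.245]
[[ 0.002 -0.18   0.984]
 [-0.001  0.984  0.18 ]
 [-1.    -0.001  0.002]]
```

View pics/w12.png

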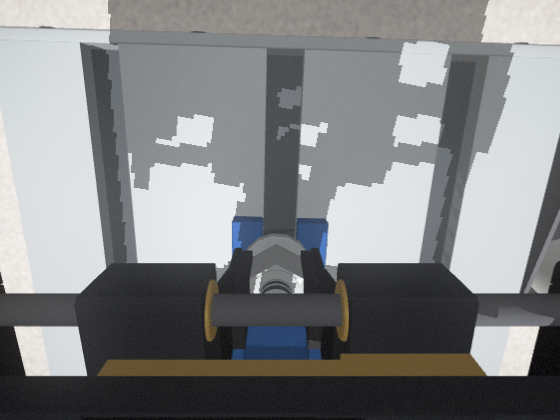

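```bash
python3 - <<'E'
from m import *
s=sensors.observe(); pickle.dump(s,open('s12.pkl','wb'))
im=cv2.imread('pics/w12.png');cv2.imwrite('pics/w12c.png',cv2.resize(im[190:310,200:360],None,fx=5,fy=5,interpolation=cv2.INTER_CUBIC))
E
```

```text
(no output)
```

View pics/w12c.png

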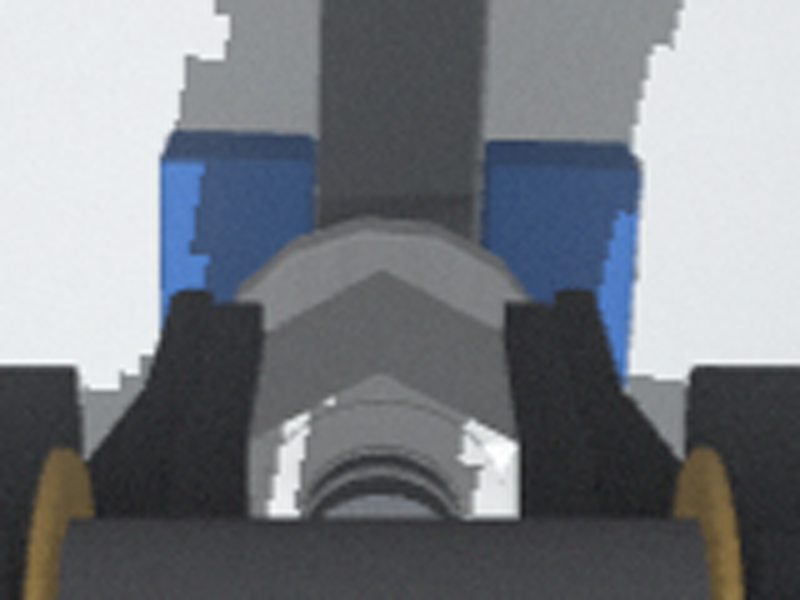

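```bash
python3 - <<'E'
from m import *
s,Rt,T,c=setup('s12.pkl',(200,190),5)
for n,p in dict(tipL=c(165,158,.125),tipLi=c(315,160,.125),tipRi=c(485,167,.125),tipR=c(638,170,.125),nutc=c(382,270,.131),slotL=c(317,130,.115),slotR=c(486,130,.115)).items(): print(n,np.round(p,4))
print('collar', c(380,217,.128))
E
```

```text
tipL [ 0.0318  0.0203 -0.0236]
tipLi [ 0.0319  0.0201 -0.0081]
tipRi [0.0319 0.0193 0.0094]
tipR [0.0319 0.0189 0.0252]
nutc [ 0.0259  0.0103 -0.0012]
slotL [ 0.0419  0.0202 -0.0083]
slotR [0.0419 0.0202 0.01  ]
collar [ 0.02887534  0.01490115 -0.00143364]
```

step_arm --plan '[0,0,0.02,0,0,0,1,0,0,0.02,0.08,0,0,1,0,0,0.02,0.15,0,0,1,0,0,0.02,0.15,0,0,1]'

```text
clock: 15.43
ee_pos: [0.5664, 0.027, 0.1564]
eef_rot: [0.019, 0.707, -0.019, 0.707]
contact_force: [3.4, -0.5, -3.5]
width: 0.0237
```

```bash
python3 - <<'E'
from h import *
s=sensors.observe();print(s['clock'],s['ee_pos'],s['width'],s['contact_force'],s['moment'],np.round(s['joints'],3));m=R.from_quat(s['eef_rot']).as_matrix();print(np.degrees(np.arctan2(m[1,2],m[0,2])))
E
```

```text
15.4333 [0.56639458 0.02696521 0.15637898] 0.023737196171180502 [ 3.39044874 -0.47093119 -3.49546983] [ 0.00393423 -1.05024108  0.02433098] [ 0.656  0.44  -0.972  1.69   0.385  1.217 -0.462]
-3.104267713109145
```

step_arm --plan '[0.002,0,0,0.08,0,0,1,0.004,0,0,0.16,0,0,1,0.006,0,0,0.24,0,0,1,0.008,0,0,0.32,0,0,1,0.008,0,0,0.32,0,0,1]'

```text
clock: 15.85
ee_pos: [0.5667, 0.0268, 0.1559]
eef_rot: [0.194, 0.679, -0.194, 0.68]
contact_force: [5.4, -1.6, -3.2]
width: 0.0239
```

```bash
python3 - <<'E'
from h import *
s=sensors.observe();print(s['clock'],s['ee_pos'],s['width'],s['contact_force'],s['moment'],np.round(s['joints'],3));m=R.from_quat(s['eef_rot']).as_matrix();print(np.degrees(np.arctan2(m[1,2],m[0,2])))
save('wrist','w13'); import pickle; pickle.dump(s,open('s13.pkl','wb'))
im=cv2.imread('pics/w13.png');cv2.imwrite('pics/w13c.png',cv2.resize(im[180:330,180:380],None,fx=4,fy=4,interpolation=cv2.INTER_CUBIC))
E
```

```text
15.85 [0.5667149  0.02681263 0.15585422] 0.023934343279110787 [ 5.44425728 -1.57257541 -3.24085251] [-0.21993855 -1.34978727  0.06566697] [ 0.59   0.406 -0.878  1.693  0.333  1.199 -0.927]
-31.862760306836837
```

View pics/w13c.png

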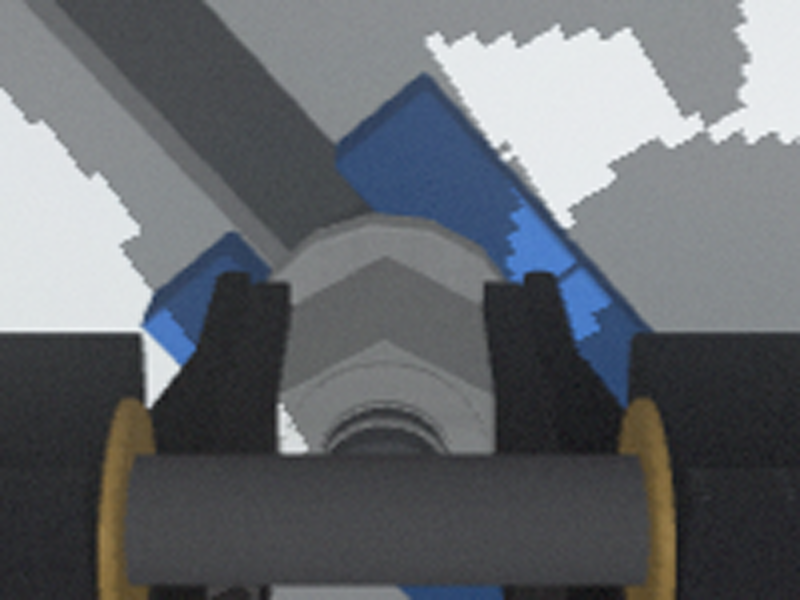

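step_arm --plan '[0.002,0.007,0.011,0.078,0,0,1,0.004,0.007,0.011,0.156,0,0,1,0.006,0.007,0.011,0.234,0,0,1,0.008,0.007,0.011,0.312,0,0,1,0.01,0.007,0.011,0.39,0,0,1]'

```text
clock: 16.32
ee_pos: [0.5674, 0.0265, 0.1549]
eef_rot: [0.389, 0.59, -0.39, 0.59]
contact_force: [4.2, -2.6, -2.3]
width: 0.0236
```

```bash
python3 - <<'E'
from h import *
s=sensors.observe();print(s['clock'],s['ee_pos'],s['width'],s['contact_force'],s['moment'],np.round(s['joints'],3));m=R.from_quat(s['eef_rot']).as_matrix();print(np.degrees(np.arctan2(m[1,2],m[0,2])))
E
```

```text
16.3167 [0.56737801 0.02653031 0.15490549] 0.02357315449570252 [ 4.16122419 -2.56770511 -2.3239082 ] [-0.73731102 -0.90219642  0.06555785] [ 0.508  0.376 -0.77   1.695  0.28   1.184 -1.5  ]
-66.84549094280092
```

step_arm --plan '[0.002,0,0,0.078,0,0,1,0.004,0,0,0.156,0,0,1,0.006,0,0,0.234,0,0,1,0.008,0,0,0.312,0,0,1,0.01,0,0,0.39,0,0,1]'

```text
clock: 16.73
ee_pos: [0.5674, 0.0261, 0.1541]
eef_rot: [-0.549, -0.445, 0.55, -0.446]
contact_force: [2.2, -4.0, -2.2]
width: 0.0243
```

```bash
python3 - <<'E'
from h import *
s=sensors.observe();print(s['clock'],s['ee_pos'],s['width'],s['contact_force'],s['moment'],np.round(s['joints'],3));m=R.from_quat(s['eef_rot']).as_matrix();print(np.degrees(np.arctan2(m[1,2],m[0,2])))
E
```

```text
16.7333 [0.56739814 0.02612909 0.15413223] 0.02427865908308897 [ 2.20570462 -4.03538263 -2.23295961] [-0.98238616 -0.82684785  0.05688858] [ 0.43   0.351 -0.668  1.7    0.235  1.172 -2.08 ]
-101.96188118387
```

step_arm --plan '[0,0,0,0,0,0,0,0,0,0,0,0,0,0,0,0,0,0,0,0,0,0,0,0,0,0,0,0,0,0,0,0,0,0,0]'

```text
clock: 17.15
ee_pos: [0.567, 0.0273, 0.1542]
eef_rot: [-0.549, -0.446, 0.549, -0.446]
contact_force: [-0.1, 0.5, 0.5]
width: 0.0426
```

```bash
python3 - <<'E'
from h import *
import pickle
s=sensors.observe();print(s['clock'],s['ee_pos'],s['width'],s['contact_force'],s['moment']);m=R.from_quat(s['eef_rot']).as_matrix();print(np.degrees(np.arctan2(m[1,2],m[0,2])))
save('wrist','w14'); pickle.dump(s,open('s14.pkl','wb'))
im=cv2.imread('pics/w14.png');cv2.imwrite('pics/w14c.png',cv2.resize(im[180:330,180:380],None,fx=4,fy=4,interpolation=cv2.INTER_CUBIC))
E
```

```text
17.15 [0.56701826 0.02726226 0.15415725] 0.04257255306123056 [-0.08062701  0.50139558  0.53066163] [ 0.07181458 -0.00896275 -0.00462858]
-101.76207477206823
```

View pics/w14c.png

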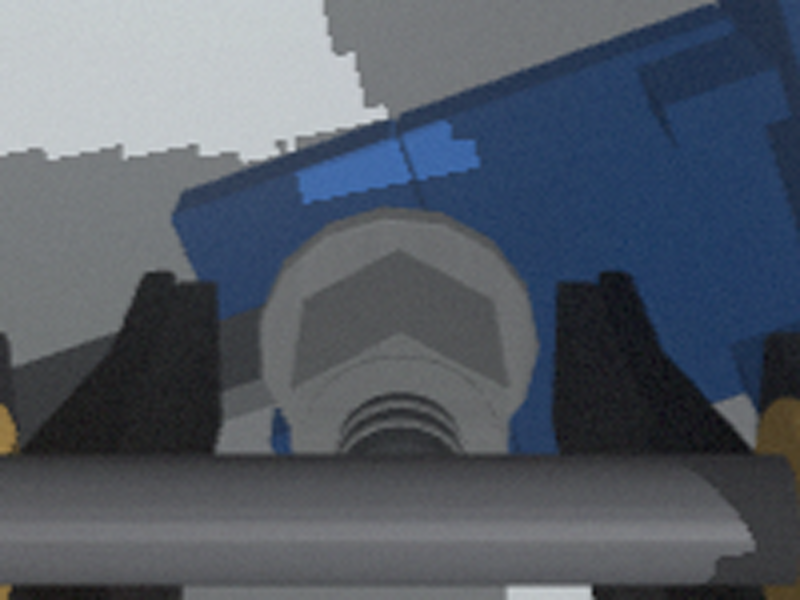

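step_arm --plan '[0,0,0.025,0,0,0,0,0,0,0.025,-0.08,0,0,0,0,0,0.025,-0.16,0,0,0,0,0,0.025,-0.24,0,0,0,0,0,0.025,-0.32,0,0,0]'

```text
clock: 17.62
ee_pos: [0.5667, 0.0248, 0.1542]
eef_rot: [0.42, 0.569, -0.42, 0.569]
contact_force: [0.5, -0.2, 0.1]
width: 0.0432
```

step_arm --plan '[0,0,0,-0.08,0,0,0,0,0,0,-0.16,0,0,0,0,0,0,-0.24,0,0,0,0,0,0,-0.32,0,0,0,0,0,0,-0.39,0,0,0]'

```text
clock: 18.03
ee_pos: [0.5667, 0.0248, 0.1542]
eef_rot: [0.229, 0.669, -0.229, 0.669]
contact_force: [0.1, 1.0, 0.3]
width: 0.0435
```

step_arm --plan '[0,0,0,-0.08,0,0,0,0,0,0,-0.16,0,0,0,0,0,0,-0.24,0,0,0,0,0,0,-0.32,0,0,0,0,0,0,-0.39,0,0,0]'

```text
clock: 18.45
ee_pos: [0.5667, 0.0248, 0.1542]
eef_rot: [0.016, 0.707, -0.017, 0.707]
contact_force: [-0.2, 0.7, -0.4]
width: 0.0437
```

step_arm --plan '[0,0,0,-0.08,0,0,0,0,0,0,-0.16,0,0,0,0,0,0,-0.233,0,0,0,0,0,0,-0.233,0,0,0]'

```text
clock: 18.78
ee_pos: [0.5667, 0.0247, 0.1541]
eef_rot: [-0.112, 0.698, 0.112, 0.698]
contact_force: [0.3, -0.1, -0.3]
width: 0.0435
```

```bash
python3 - <<'E'
from m import *
s=sensors.observe();print(s['clock'],s['ee_pos'],s['width'],s['contact_force'],s['moment'],np.round(s['joints'],2));m=R.from_quat(s['eef_rot']).as_matrix();print(np.degrees(np.arctan2(m[1,2],m[0,2])))
save('wrist','w15'); pickle.dump(s,open('s15.pkl','wb'))
im=cv2.imread('pics/w15.png');cv2.imwrite('pics/w15c.png',cv2.resize(im[180:330,180:380],None,fx=4,fy=4,interpolation=cv2.INTER_CUBIC))
s,Rt,T,c=setup('s14.pkl',(180,180),4)
p=(c(262,340,.126)+c(538,340,.126))/2; print(p, T+Rt@p, c(400,208,.126))
E
```

```text
18.7833 [0.56669153 0.02467465 0.15409896] 0.04353944778786515 [ 0.26612782 -0.07237102 -0.30749376] [ 0.02499642 -0.11228361 -0.04683424] [ 0.7   0.47 -1.04  1.69  0.43  1.23 -0.12]
18.216527073161625
[ 0.02815808 -0.00228828  0.00056125] [0.56465348 0.02718639 0.126     ] [0.02815067 0.01606071 0.00051304]
```

View pics/w15c.png

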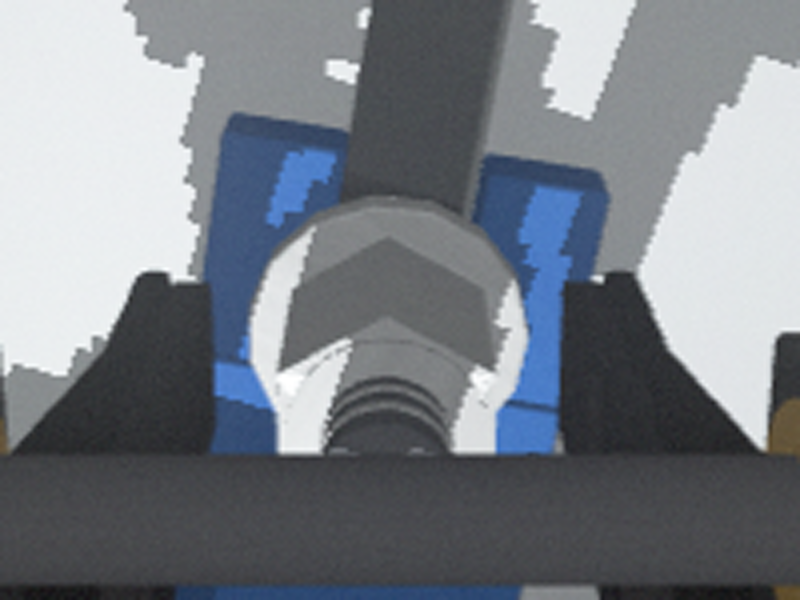

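```bash
python3 - <<'E'
from m import *
s,Rt,T,c=setup('s15.pkl',(180,180),4)
p=(c(250,330,.126)+c(527,330,.126))/2; print(p, T+Rt@p, c(390,197,.126)-[0,.018,0])
for n,q in dict(tipL=c(228,130,.125),tipLi=c(350,150,.125),tipRi=c(483,172,.125),tipR=c(607,192,.125)).items(): print(n,np.round(q,4),np.round(T+Rt@q,4))
for k in range(2):print(vision.spot_point('wrist','nut_flats')[:1])
E
```

```text
[ 0.02809899 -0.00083415 -0.00094451] [0.56604758 0.02359084 0.126     ] [ 0.02810285 -0.00044057 -0.00075969]
tipL [ 0.0291  0.0261 -0.0211] [0.5384 0.0429 0.125 ]
tipLi [ 0.0291  0.0235 -0.0058] [0.5538 0.0452 0.125 ]
tipRi [0.0291 0.0206 0.011 ] [0.5707 0.0477 0.125 ]
tipR [0.0291 0.0179 0.0269] [0.5866 0.0501 0.125 ]
[{'location': [0.5675, 0.0312, 0.1427], 'p': 0.74}]
[{'location': [0.5675, 0.0312, 0.1427], 'p': 0.74}]
```

step_arm --plan '[0.006,0,0,0,0,0,1,0.006,0,0,0,0,0,1,0.006,0,0,0,0,0,1,0.006,0,0,0,0,0,1,0.006,0,0,0,0,0,1]'

```text
clock: 19.35
ee_pos: [0.5668, 0.0251, 0.1537]
eef_rot: [-0.11, 0.698, 0.11, 0.699]
contact_force: [1.2, -0.1, 0.3]
width: 0.0236
```

step_arm --plan '[0,0,0,0,0,0,1,0,0,0,0,0,0,1]'

```text
clock: 19.52
ee_pos: [0.5668, 0.0251, 0.1537]
eef_rot: [-0.11, 0.698, 0.11, 0.699]
contact_force: [0.6, 1.7, -1.4]
width: 0.024
```

```bash
python3 - <<'E'
from m import *
s=sensors.observe();print(s['clock'],s['ee_pos'],s['width'],s['contact_force'],s['moment'],np.round(s['joints'],2));m=R.from_quat(s['eef_rot']).as_matrix();print(np.degrees(np.arctan2(m[1,2],m[0,2])))
E
```

```text
19.5167 [0.56677111 0.02512626 0.15373587] 0.02396473953239538 [ 0.62832721  1.6986897  -1.44500025] [ 0.11042322 -0.27444645  0.08736521] [ 0.7   0.47 -1.03  1.69  0.43  1.23 -0.12]
17.881696220770515
```

step_arm --plan '[0,0,0,0.08,0,0,1,0,0,0,0.16,0,0,1,0,0,0,0.24,0,0,1,0,0,0,0.32,0,0,1,0,0,0,0.39,0,0,1]'

```text
clock: 19.93
ee_pos: [0.5664, 0.025, 0.1534]
eef_rot: [0.108, 0.699, -0.108, 0.699]
contact_force: [-0.4, 0.0, -2.9]
width: 0.0238
```

```bash
python3 - <<'E'
from m import *
s=sensors.observe();print(s['clock'],s['ee_pos'],s['width'],s['contact_force'],s['moment'],np.round(s['joints'],2));m=R.from_quat(s['eef_rot']).as_matrix();print(np.degrees(np.arctan2(m[1,2],m[0,2])))
E
```

```text
19.9333 [0.56635572 0.02503514 0.15338761] 0.023814636577847527 [-0.43801972  0.02910495 -2.86226945] [0.10725085 0.04338414 0.17074579] [ 0.62  0.42 -0.92  1.69  0.36  1.2  -0.69]
-17.574717095146223
```

step_arm --plan '[0,0,0,0.06,0,0,1,0,0,0,0.12,0,0,1,0,0,0,0.18,0,0,1,0,0,0,0.24,0,0,1,0,0,0,0.24,0,0,1]'

```text
clock: 20.35
ee_pos: [0.5662, 0.0252, 0.1534]
eef_rot: [0.236, 0.667, -0.237, 0.666]
contact_force: [-1.6, 0.6, -1.8]
width: 0.0237
```

```bash
python3 - <<'E'
from m import *
s=sensors.observe();print(s['clock'],s['ee_pos'],s['width'],s['contact_force'],s['moment'],np.round(s['joints'],2),round(s['tau'][6],3));m=R.from_quat(s['eef_rot']).as_matrix();print(np.degrees(np.arctan2(m[1,2],m[0,2])))
E
```

```text
20.35 [0.56622311 0.0252447  0.15341654] 0.02368878707994244 [-1.60199711  0.58893635 -1.75128021] [0.18313162 0.23903391 0.04748908] [ 0.57  0.4  -0.85  1.7   0.32  1.19 -1.04] -2.009
-39.05306127565678
```

step_arm --plan '[0,0,0,0.06,0,0,1,0,0,0,0.12,0,0,1,0,0,0,0.18,0,0,1,0,0,0,0.18,0,0,1]'

```text
clock: 20.68
ee_pos: [0.5661, 0.0253, 0.1534]
eef_rot: [0.327, 0.627, -0.327, 0.627]
contact_force: [-2.7, 1.1, -2.0]
width: 0.024
```

```bash
python3 - <<'E'
from m import *
s=sensors.observe();print(s['clock'],s['ee_pos'],s['width'],s['contact_force'],s['moment'],np.round(s['joints'],2),round(s['tau'][6],3));m=R.from_quat(s['eef_rot']).as_matrix();print(np.degrees(np.arctan2(m[1,2],m[0,2])))
E
```

```text
20.6833 [0.56608314 0.02532401 0.15336836] 0.02401671724952185 [-2.73616831  1.13521053 -1.95521874] [ 0.35071296  0.62435952 -0.05749086] [ 0.53  0.38 -0.8   1.7   0.29  1.19 -1.3 ] -2.014
-55.07048737736073
```

step_arm --plan '[0,0,0,0.05,0,0,1,0,0,0,0.1,0,0,1,0,0,0,0.15,0,0,1,0,0,0,0.15,0,0,1]'

```text
clock: 21.02
ee_pos: [0.566, 0.0255, 0.1533]
eef_rot: [0.397, 0.585, -0.398, 0.584]
contact_force: [-4.7, 1.4, -2.5]
width: 0.0237
```

```bash
python3 - <<'E'
from m import *
s=sensors.observe();print(s['clock'],s['ee_pos'],s['width'],s['contact_force'],s['moment'],np.round(s['joints'],2),round(s['tau'][6],3));m=R.from_quat(s['eef_rot']).as_matrix();print(np.degrees(np.arctan2(m[1,2],m[0,2])))
save('wrist','w16')
s=sensors.observe();print(s['moment'])
E
```

```text
21.0167 [0.56603005 0.02548366 0.15334733] 0.02369036366994438 [-4.74681468  1.42323947 -2.51534323] [0.53194299 0.82924986 0.01257232] [ 0.5   0.37 -0.76  1.7   0.27  1.18 -1.52] -1.86
-68.38844770148098
[ 0.64553414  0.93700015 -0.10545256]
```

View pics/w16.png

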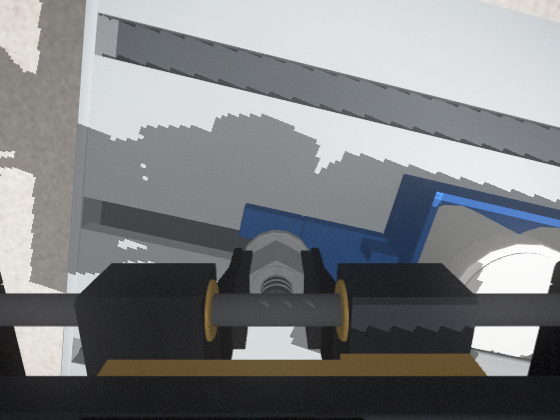

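step_arm --plan '[0,-0.009,-0.003,0.05,0,0,1,0,-0.009,-0.003,0.1,0,0,1,0,-0.009,-0.003,0.1,0,0,1]'

```text
clock: 21.32
ee_pos: [0.5659, 0.0256, 0.1534]
eef_rot: [0.442, 0.552, -0.442, 0.552]
contact_force: [-0.5, 3.6, -7.6]
width: 0.0234
```

```bash
cat > st.py <<'E'
from m import *
M=[];F=[]
for i in range(6):
    s=sensors.observe();M.append(s['moment']);F.append(s['contact_force']); vision.grab_frame('wrist')
m=R.from_quat(s['eef_rot']).as_matrix()
print(s['clock'],s['ee_pos'],s['width'],'F',np.mean(F,0).round(2),'M',np.mean(M,0).round(3),'sd',np.std(M,0).round(3),'j7',s['joints'][6],s['tau'][6],'th',np.degrees(np.arctan2(m[1,2],m[0,2])), 'x',m[:,0].round(4))
E
python3 st.py
```

```text
21.5667 [0.5658255  0.02553108 0.15333387] 0.023550584985545017 F [-0.07  4.36 -7.67] M [ 1.084 -0.076  0.094] sd [0.175 0.061 0.056] j7 -1.6671437742253443 -0.057135026436299086 th -77.30142700252378 x [-4.e-04  8.e-04 -1.e+00]
```

step_arm --plan '[0.004,0,0,0.05,0,0,1,0.004,0,0,0.1,0,0,1,0.004,0,0,0.1,0,0,1]'

```text
clock: 21.87
ee_pos: [0.5659, 0.0256, 0.1534]
eef_rot: [0.485, 0.515, -0.485, 0.515]
contact_force: [-1.6, 5.6, -6.8]
width: 0.0236
```

```bash
python3 st.py
```

```text
22.1167 [0.56587889 0.0256053  0.15334733] 0.02354135872280935 F [-0.71  5.76 -6.8 ] M [1.37  0.111 0.12 ] sd [0.024 0.032 0.061] j7 -1.815642999894827 -0.07895167451351881 th -86.27795132681898 x [-2.e-04  7.e-04 -1.e+00]
```

step_arm --plan '[0,0,0,0.05,0,0,1,0,0,0,0.1,0,0,1,0,0,0,0.15,0,0,1,0,0,0,0.15,0,0,1]'

```text
clock: 22.5
ee_pos: [0.5659, 0.0258, 0.1533]
eef_rot: [0.542, 0.455, -0.542, 0.454]
contact_force: [-0.3, 5.3, -7.5]
width: 0.024
```

```bash
python3 st.py
```

```text
22.75 [0.56587753 0.02579894 0.15333442] 0.02363915066752656 F [-0.56  5.8  -7.24] M [1.44  0.046 0.315] sd [0.046 0.029 0.05 ] j7 -2.038982944213404 -0.27221621945500374 th -99.74239885646939 x [-1.e-04  7.e-04 -1.e+00]
```

step_arm --plan '[0,0,0,0.03,0,0,1,0,0,0,0.06,0,0,1,0,0,0,0.06,0,0,1]'

```text
clock: 23.05
ee_pos: [0.5658, 0.0259, 0.1534]
eef_rot: [0.562, 0.429, -0.562, 0.429]
contact_force: [-1.0, 6.1, -7.1]
width: 0.0238
```

```bash
python3 st.py
```

```text
23.3 [0.56580887 0.02586455 0.15334653] 0.02384944366854112 F [-0.91  5.51 -6.82] M [1.394 0.171 0.596] sd [0.016 0.027 0.043] j7 -2.128348146300814 -0.5778686329722404 th -105.11181600327333 x [-3.e-04  6.e-04 -1.e+00]
```

step_arm --plan '[0,0,0,0,0,0,0,0,0,0,0,0,0,0,0,0,0,0,0,0,0,0,0,0,0,0,0,0,0,0,0,0,0,0,0]'

```text
clock: 23.77
ee_pos: [0.5663, 0.0244, 0.1538]
eef_rot: [0.563, 0.428, -0.562, 0.429]
contact_force: [-0.0, 0.5, 0.6]
width: 0.0425
```

```bash
python3 - <<'E'
from m import *
s=sensors.observe();print(s['clock'],s['ee_pos'],s['width'],s['contact_force'],s['moment'])
save('wrist','w17'); pickle.dump(s,open('s17.pkl','wb'))
E
```

```text
23.7667 [0.56632724 0.02444748 0.15378673] 0.04253751510251476 [-0.02186687  0.46541088  0.57453144] [ 0.04931453  0.04225296 -0.00517842]
```

View pics/w17.png

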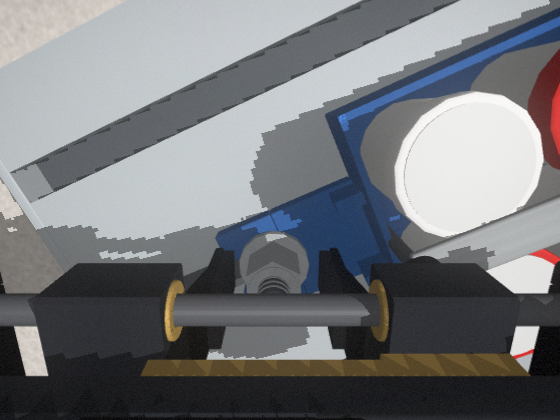

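step_arm --plan '[-0.25,0,0,0,0,0,0,-0.6,0,0,0,0,0,0,-1,0,0,0,0,0,0,-1,0,0,0,0,0,0]'

```text
clock: 24.15
ee_pos: [0.5684, 0.0255, 0.2396]
eef_rot: [0.565, 0.427, -0.56, 0.43]
contact_force: [1.4, -0.1, -0.2]
width: 0.0434
```

step_arm --plan '[-0.6,0,0,0,0,0,0,-1,0.5,0,0,0,0,0,-1,0.5,0,0,0,0,0,-1,0.5,0,0,0,0,0]'

```text
clock: 24.48
ee_pos: [0.607, 0.0133, 0.3158]
eef_rot: [0.564, 0.427, -0.562, 0.429]
contact_force: [0.5, 0.4, -0.2]
width: 0.0435
```

```bash
python3 - <<'E'
from m import *
s=sensors.observe();print(s['clock'],s['ee_pos'],s['width'],s['contact_force'],s['moment'],np.abs(s['joint_velocities']).max())
save('wrist','w18'); pickle.dump(s,open('s18.pkl','wb')); save('side','side18'); save('scene','scene18')
for cm in('wrist','side','scene'):
  for n in ['bolt','nut_flats','fork_seat']:
    print(cm,n,[(np.round(d['location'],4).tolist(),round(d['p'],2)) for d in vision.spot_point(cm,n)[:2]])
a=cv2.resize(cv2.imread('pics/side18.png')[110:260,200:360],None,fx=2.5,fy=3);b=cv2.resize(cv2.imread('pics/scene18.png')[150:250,200:360],None,fx=2.5,fy=4.5); cv2.imwrite('pics/ss18.png',np.hstack([a,b]))
E
```

```text
24.4833 [0.60695434 0.01330859 0.31583773] 0.04353383209552479 [ 0.467947    0.44508006 -0.2393254 ] [ 0.00849859 -0.03043227 -0.03565006] 0.11963556711037844
wrist bolt [([0.5631, 0.0219, 0.0978], 0.61)]
wrist nut_flats [([0.5696, 0.0298, 0.1398], 0.73)]
wrist fork_seat [([0.5676, 0.023, 0.1251], 0.84)]
side bolt [([0.5675, 0.0261, 0.0939], 0.7), ([0.4931, -0.4749, -0.0012], 0.46)]
side nut_flats []
side fork_seat [([0.5667, 0.0258, 0.1282], 0.82), ([0.5957, -0.4655, 0.0023], 0.66)]
scene bolt [([0.5673, 0.026, 0.0967], 0.67)]
scene nut_flats [([0.5659, 0.0269, 0.1405], 0.57)]
scene fork_seat [([0.5697, 0.0281, 0.1218], 0.73)]
```

View pics/w18.png

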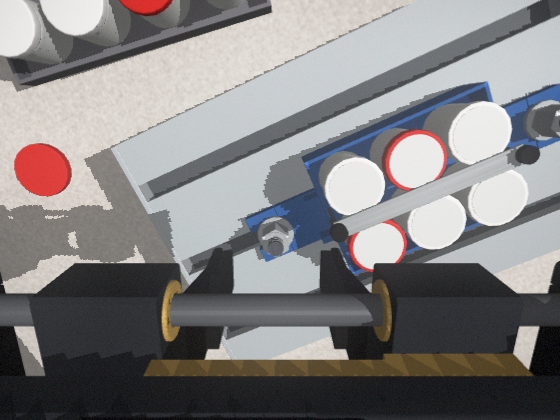

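View pics/ss18.png

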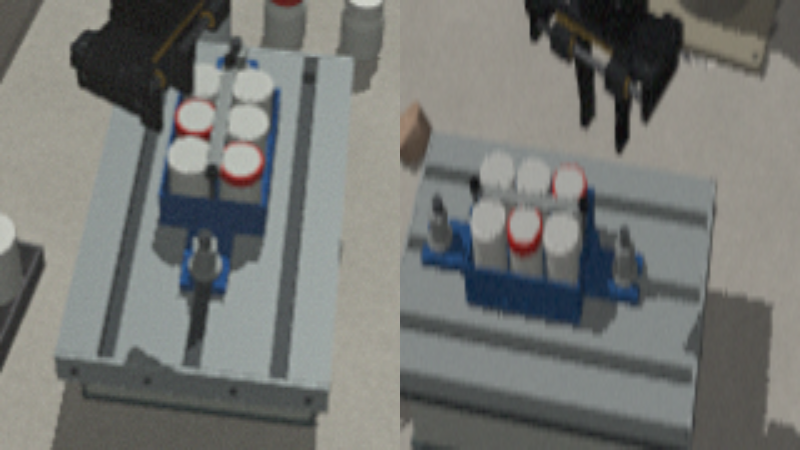

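```bash
python3 - <<'E'
from m import *
P=np.array([.566,.0252,.1665]); s=pickle.load(open('s18.pkl','rb'))
tiles=[]
for c,n in (('wrist','w18'),('side','side18'),('scene','scene18')):
    im=cv2.imread(f'pics/{n}.png'); q=proj(c,P,s); x,y=(q+.5).astype(int); print(c,q,(x-17,y-12), proj(c,[.566,.0252,.125],s))
    tiles.append(cv2.resize(im[y-12:y+33,x-17:x+18],(266,342),interpolation=cv2.INTER_CUBIC))
cv2.imwrite('pics/t18.png',np.hstack(tiles))
E
```

```text
wrist [274.44086997 247.91591106] (np.int64(257), np.int64(236)) [274.70235919 231.96745828]
side [281.56446305 188.19132024] (np.int64(265), np.int64(176)) [281.75509058 198.98303808]
scene [289.60641952 201.34489763] (np.int64(273), np.int64(189)) [289.79081203 210.25444142]
```

View pics/t18.png

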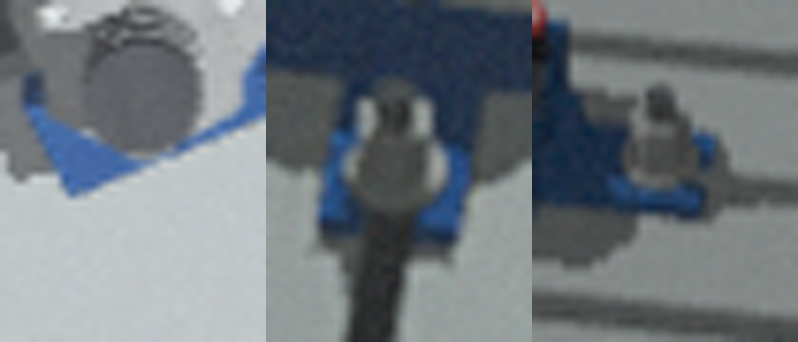

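```bash
python3 - <<'E'
from m import *
for c in ('side','scene'):
  for n in ['jar_a','red_lid','green_lump','quartz_lump','wash_bottle']:
    print(c,n,[(np.round(d['location'],3).tolist(),round(d['p'],2)) for d in vision.spot_point(c,n)][:3])
print(sensors.observe()['contact_force'],env.finish_job())
E
```

```text
side jar_a [([0.668, 0.443, -0.001], 0.93), ([0.495, -0.476, -0.001], 0.83), ([0.598, -0.464, 0.004], 0.77)]
side red_lid [([0.691, 0.302, 0.002], 0.69)]
side green_lump [([0.408, 0.508, -0.001], 0.71), ([0.598, -0.467, 0.002], 0.16)]
side quartz_lump [([0.387, -0.401, -0.003], 0.47)]
side wash_bottle [([0.693, -0.4, -0.0], 0.43), ([0.384, -0.4, -0.002], 0.22)]
scene jar_a [([0.672, 0.446, 0.0], 0.7), ([0.494, -0.477, -0.0], 0.56), ([0.6, -0.467, 0.002], 0.55)]
scene red_lid [([0.685, 0.305, -0.001], 0.51)]
scene green_lump [([0.404, 0.508, 0.003], 0.56), ([0.379, -0.398, 0.0], 0.54)]
scene quartz_lump [([0.38, -0.396, 0.001], 0.57)]
scene wash_bottle [([0.687, 0.305, 0.003], 0.2)]
the job is handed in; nothing more can be done
[ 0.3929011  -0.14191575  0.23620855] None
```

I gripped the T-bolt by its nut, lowered the head into the middle slot beyond the fork, slid it in and turned it clockwise past square to its stop. I then ran the nut down with one regrasp, released and handed in at about 25 s; no verdict was reported.

**What agreed at the end:**
- **Tightness:** the turning moment climbed 0.12, 0.32, 0.60 N m over the last turns, past the 0.25 N m mark.
- **Position:** my own measurements from the wrist pictures, taken before the final tightening, put the bolt about 1 mm from the fork seat. The stem top showed upright and near the expected 0.1665 m in all three views afterwards.
- **Release:** contact force on the tool was about zero after letting go.
- **Surroundings:** the jars, red lid and both lumps were found within about 5 mm of where they started. The wash bottle was too in the side view, but the scene camera missed it at the end.

**What disagreed or could not be checked:**
- **Nut travel:** the nut went about 215–225° past the head stop before reaching 0.25 N m. The text suggests about 190°.
- **Head angle:** the final squareness of the head is hidden under the fork. I inferred it from the turn angle (it stops about 12° past square at most) and from the tightening moment.
- **Network spread:** at the end the trained networks placed the bolt up to about 5 mm apart between cameras.

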